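Mix samples in a hand-cranked carousel and park the bottle at the index finger

TASK

Grip the hand crank on top of the tilted sample carousel and wind the carousel counter-clockwise (seen from above) up to 15 turns per minute, keeping the carousel between 12 and 18 turns per minute for six seconds on end. Then bring it to a standstill with its one large bottle right in front of the steel index finger, and let go of the crank. Touch nothing of the carousel but the crank, never let it run above 25 turns per minute, and leave the other things that lie on the mixer's board where they are.

Things in the scene. Friction and masses are not known exactly. Their poses are not given: they have to be found in the camera images.
- mixer: Hand-driven sample mixer fixed to the bench: white board 370 x 420 x 20 mm with a tilted carousel and a crank on top of its hub. Origin under the carousel's centre at the bench; z up, x away from the robot (yaw -0.6 to 0.6 rad). The carousel's axis leans 0.25 rad from vertical towards the mixer's -x, that is towards the robot, so axis = (-0.247, 0, 0.969) in the mixer's frame.
- carousel_axis (a point): Centre of the carousel disc's underside, on the axis, 70 mm above the bench. Steel disc, radius 130 mm, 12 mm thick, with seven small capped tubes (tops 70 mm above the disc's underside) and one large bottle on a circle of radius 100 mm.
- crank_axis (a point): Fixed point on the tilted axis, 135 mm along it from the disc's underside: the centre of the circle on which the middle of the crank's grip goes round.
- crank_grip (a point): Middle of the crank's grip: a black sleeve, diameter 30 mm, 52 mm long (from 26 mm below to 26 mm above this point), parallel to the axis, 50 mm off the axis. It turns freely on its pin, so it can be held firmly with an unchanging tool direction while going round. Take it from above. Flat steel crank arm just below it, steel weight at its other end.
- crank (a joint): Angle of the crank RELATIVE to the carousel, rad, no stops, counter-clockwise from above positive; at 0 the grip is 90 degrees clockwise of the bottle. The crank does not turn the carousel rigidly but through a slipping fluid coupling: torque on the carousel = 0.08 N m s x this joint's speed (+ 0.015 N m dry). The crank is balanced and stays where it is let go.
- carousel (a joint): Carousel angle, rad, no stops, counter-clockwise from above positive; 0 (or whole turns) = large bottle at the index finger. 15 turns/min = 1.57 rad/s. Nominal: inertia 0.042 kg m2 (hidden, -25 to +30 %), bearing dry friction 0.10 N m and damping 0.005 N m s, torque from the bottle's weight +0.055 N m x cos(angle), scaled with the inertia. At rest, friction holds it anywhere.
- bottle_top (a point): Centre of the top of the large bottle's grey cap: white plastic bottle, 60 mm in diameter, top 95 mm above the disc's underside, fixed on the carousel 100 mm from its axis; the only large one, it makes the carousel run unevenly.
- index (a point): Where the bottle's top must be at the end: 100 mm from the axis on the mixer's +y side (robot's left). Beside it, outside the carousel, a steel post on the board carries a short steel finger that points in over the disc's rim.
- tip_box: bystander, loose, must stay where it is; origin at the centre of its underside: white box 85 x 75 x 55 mm, on the mixer's board.
- jar: bystander, loose, must stay where it is; origin at the centre of its underside: small jar, 50 mm diameter, 60 mm high, on the mixer's board.
- dish: bystander, loose, must stay where it is; origin at the centre of its underside: flat white dish, 60 mm diameter, 15 mm high, on the mixer's board.

How it is judged:
By the outcome, as a careful person would: the job done as asked, in the order asked, and still so for the second after the job is handed in, with the robot touching nothing.
It also fails if it takes over 64 s, if anything falls off the work surface, if the arm or the gripper's body presses on something with over 40 N, if the wrist force passes 120 N, or if a joint passes its speed limit or range.

ROBOT

A 7-joint arm with a two-finger parallel gripper is mounted at the origin on the work surface. World frame = base frame: x ahead of the robot, y to its left, z up, the work surface at z = 0. Lengths are in m, angles in rad, forces in N, time in s.
With the tool pointing down it reaches from about 0.425 to 0.975 m from the base axis. Payload 16.7 kg.
Tool frame: the origin (TCP) lies between the finger pads; the fingertips stand bot.tip_extent ahead of it and the grasp point (between the pads) lies 8 mm behind it (bot.tip_extent is the distance from the TCP to the fingertips, in m); z points along the fingers, y is the direction in which the jaws open and shut (so a half turn about z gives the same grasp; the last joint's range is limited). The gripper opens to 85 mm and grips with 20 to 120 N. Pads are 22 mm wide; open, the fingers measure 114 mm over their backs; the gripper's body (76 mm by 85 mm) begins 54 mm behind the grasp point. The pads swing forward as they close: fully open they stand 13 mm farther back than shut.
Start: joints at [0.953, 0.426, 0.074, 1.606, -0.034, 1.111, -0.067], TCP at [0.305, -0.602, 0.219] pointing down, gripper open.
Joint ranges: [-2.85, 2.85], [-0.5, 2.14], [-1.23, 1.37], [0.21, 2.46], [-1.02, 4.16], [0.16, 2.05], [-2.73, 2.73]. Speed limits (rad/s): [1.89, 1.89, 2.39, 2.39, 3.01, 3.01, 3.01].

INTERFACE

Orientations are given as a 3x3 rotation matrix whose columns are the frame's x, y, z axes.
In Python, from bench import bot, capture, camera_model gives the robot as it stands.
- The arm moves only by the tool send_rows, never from a script. Its arguments are lists of equal length, an entry for each row: "linear": the shift along the tool's x, y, z in cm, a list of three; "yaw": the turn about the tool's z in degrees; "jaw": the closure, from 0 (fully open) to 1 (shut). In form: {"linear": [[dx, dy, dz], ...], "yaw": [yaw, ...], "jaw": [jaw, ...]}. A call has 1 to 5 rows; each row is the pose to reach, as a shift and turn from the pose measured when the call began, along the tool's axes at that moment; what a row does not reach only later rows make up. A row lasts 1/8 s, in which the tool goes at most 62.5 mm and 10.7 degrees, less where a joint would pass 70% of its speed; a pose out of reach is approached as far as the arm can. A call with a gripper value outside its range is refused whole. The fingers move at their own pace and stop on an object; "grip_force" is the grip in N (left out, the last holds). Time passes only in rows, so rows that repeat a pose let the fingers close. It gives the time, the measured TCP pose, the force and the opening at its end, in the units of the state.
- bot.state(): the state, without advancing time (a new reading comes with each control period).
- capture(name): name is "scene" or "side" or "wrist"; returns the picture (420x560x3 uint8, red, green, blue); there is no depth.
- camera_model(name): a dict with "vfov" (degrees; the focal length in pixels is half the picture's height over the tangent of half this angle, whatever the lens; pixels are square), "cx", "cy" (the principal point, pixels), "k1" (the pictures are not rectified: a ray, as slopes to the right and down, at radius r is drawn at 1 + k1 r^2 times it, then the intrinsics apply), "rvec" (rotation vector, rad) and "tvec" (3), from world to camera coordinates, as OpenCV has them. Camera axes: x right, y down, z forward; pixel columns grow to the right and rows downward; lengths in m; the calibration is good to about 2 mm. A picture is of the moment at which its call begins: read the wrist's pose just before it. camera_model takes no time and is no camera call; for the wrist camera it gives the pose at the moment of the call.
- bot.job_done(): hands the job in, once; it reports no verdict.
The state is a dict: "time_s": time; "qpos": joint angles; "qvel": joint speeds; "effort": joint torques, N m; "ee_pos": TCP position; "ee_rot": TCP orientation; "contact_force": force on the tool from outside, world axes, zero at the start; "ft_torque": the same for the moment, N m; "grip_width": finger opening in m.
Only numpy, scipy, OpenCV 4.12 (cv2) and the standard library are available. Lean on these libraries where they do the work, as an engineer would, in place of code of your own. Each camera call takes 0.05 s, during which the arm holds its last target. There are 200 camera calls.

## Working session

There is one attempt and no reset: what is moved stays moved. The work goes in short steps, Python scripts to look and compute and a tool call to move; the robot and the scene stay as the last step left them, time stands still between calls to the robot, and variables do not carry over. Pictures are saved under pics/ and viewed, about 8 in all and at most 12, crops included, and the job is handed in when it is done.

Besides the shell and the picture viewer there is one more tool, called as name(argument=value, ...) on one line, values as JSON. send_rows: Moves the arm, as the interface text tells. Its arguments: {"type":"object","properties":{"linear":{"type":"array"},"yaw":{"type":"array"},"jaw":{"type":"array"},"grip_force":{"type":"number"}},"required":["linear","yaw","jaw"]}

```bash
mkdir -p pics; ls; python3 - <<'E'
from bench import bot,capture,camera_model
import cv2,numpy as np
s=bot.state();print(s['time_s'],s['ee_pos'],s['ee_rot'],bot.tip_extent)
a=capture('scene');b=capture('side')
cv2.imwrite('pics/scene.png',a[...,::-1]);cv2.imwrite('pics/side.png',b[...,::-1])
for n in('scene','side','wrist'):print(n,camera_model(n))
E
```

```text
pics
0.0 [ 0.30474741 -0.60178474  0.21860852] [[ 8.92135842e-01  4.51766761e-01 -6.58639796e-04]
 [ 4.51767235e-01 -8.92135121e-01  1.13612882e-03]
 [-7.43304559e-05 -1.31113312e-03 -9.99999138e-01]] 0.011
scene {'vfov': 43.3306127071298, 'cx': 276.6599764180835, 'cy': 210.4622917813664, 'k1': -0.010965688295014854, 'rvec': array([ 2.53289756,  0.68978016, -0.1780785 ]), 'tvec': array([-0.50007767, -0.13069841,  1.46172704])}
side {'vfov': 48.199037141503055, 'cx': 277.22242391186137, 'cy': 219.3388149031869, 'k1': -0.14898912876200868, 'rvec': array([ 2.3197789 , -0.16436309,  0.06629375]), 'tvec': array([-0.55246641,  0.18880968,  0.96260156])}
wrist {'vfov': 65.47127489158207, 'cx': 274.4671773904571, 'cy': 213.89574464752695, 'k1': -0.033426940895005225, 'rvec': array([-2.47319896,  1.52020536,  0.21187496]), 'tvec': array([-0.67462873, -0.03426261,  0.37856028])}
```

View pics/scene.png

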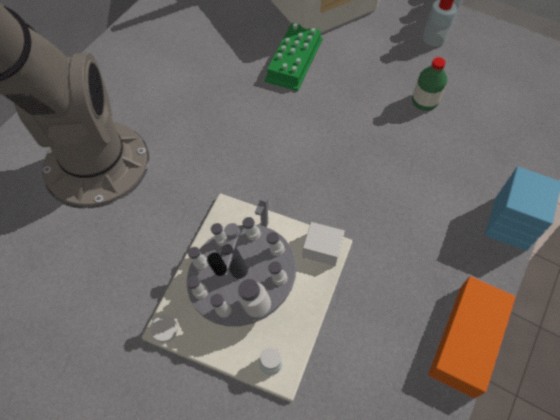

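View pics/side.png

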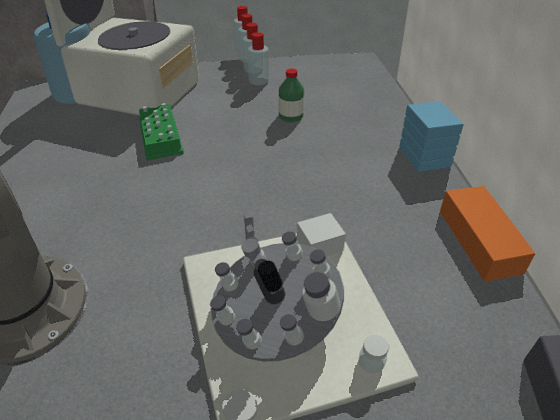

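Scene: board corners are near (220,198), (352,240), (295,394) and (147,337). The black grip is at (217,264), the bottle at (252,290) and the index post at (263,210). Side: grip (268,275), bottle (318,285), post (250,228).

```bash
cat > h.py <<'E'
import numpy as np,cv2
def K(m,h=420):
    f=h/2/np.tan(np.radians(m['vfov'])/2)
    return np.array([[f,0,m['cx']],[0,f,m['cy']],[0,0,1.]]),np.array([m['k1'],0,0,0,0.])
def rays(m,px):
    k,d=K(m); p=cv2.undistortPointsIter(np.array(px,float).reshape(-1,1,2),k,d,None,None,(3,50,1e-10)).reshape(-1,2)
    R=cv2.Rodrigues(m['rvec'])[0]; v=np.c_[p,np.ones(len(p))]@R
    return -R.T@m['tvec'], v/np.linalg.norm(v,axis=1)[:,None]
def plane(m,px,n,q):
    o,v=rays(m,px); t=((q-o)@n)/(v@n); return o+v*t[:,None]
def proj(m,P):
    k,d=K(m); return cv2.projectPoints(np.array(P,float).reshape(-1,1,3),m['rvec'],m['tvec'],k,d)[0].reshape(-1,2)
def tri(ms,pxs):
    A=0;b=0
    for m,p in zip(ms,pxs):
        o,v=rays(m,[p]); M=np.eye(3)-np.outer(v[0],v[0]); A=A+M;b=b+M@o
    return np.linalg.solve(A,b)
E
python3 - <<'E'
from h import *
from bench import camera_model
a=cv2.imread('pics/scene.png');b=cv2.imread('pics/side.png')
cv2.imwrite('pics/scz.png',cv2.resize(a[190:370,150:350],None,fx=3.3,fy=3.3,interpolation=2))
cv2.imwrite('pics/siz.png',cv2.resize(b[205:370,195:395],None,fx=3.6,fy=3.6,interpolation=2))
m=camera_model('scene')
for im,n,seed in((a,'scene',(300,330)),(b,'side',(360,370))):
    m=camera_model(n); hsv=cv2.cvtColor(im,cv2.COLOR_BGR2HSV); mask=((hsv[...,2]>150)).astype(np.uint8)*255
    if n=='side': mask[:200]=0
    c=max(cv2.findContours(mask,0,2)[0],key=cv2.contourArea)
    P=plane(m,c.reshape(-1,2),np.array([0,0,1.]),np.array([0,0,.02]))
    r=cv2.minAreaRect(P[:,:2].astype(np.float32)); print(n,r,cv2.boxPoints(r))
    q=cv2.approxPolyDP(c,12,True).reshape(-1,2);print(q.tolist());print(plane(m,q,np.array([0,0,1.]),np.array([0,0,.02]))[:,:2].round(3).tolist())
E
```

```text
scene ((0.6284797191619873, -0.07763862609863281), (0.24461981654167175, 0.433445543050766), 8.288138389587402) [[ 0.47620636  0.11918948]
 [ 0.5386881  -0.309729  ]
 [ 0.7807531  -0.27446672]
 [ 0.7182713   0.15445176]]
[[268, 210], [267, 227], [306, 233], [336, 265], [296, 272], [242, 340], [191, 357], [233, 375], [279, 364], [256, 384], [293, 399], [352, 241]]
[[0.493, 0.104], [0.516, 0.059], [0.61, 0.095], [0.715, 0.055], [0.64, -0.011], [0.617, -0.219], [0.54, -0.309], [0.641, -0.294], [0.716, -0.223], [0.695, -0.285], [0.779, -0.272], [0.72, 0.133]]
side ((0.7200098633766174, -0.16033469140529633), (0.4294474422931671, 0.20058414340019226), 64.21737670898438) [[ 0.53630596 -0.31005996]
 [ 0.7169221  -0.39730567]
 [ 0.90371376 -0.01060942]
 [ 0.7230976   0.07663628]]
[[345, 242], [323, 372], [290, 414], [351, 396], [363, 343], [387, 352], [375, 389], [417, 375]]
[[0.726, 0.075], [0.608, -0.24], [0.536, -0.31], [0.647, -0.293], [0.696, -0.191], [0.736, -0.218], [0.693, -0.287], [0.777, -0.274]]
```

View pics/scz.png

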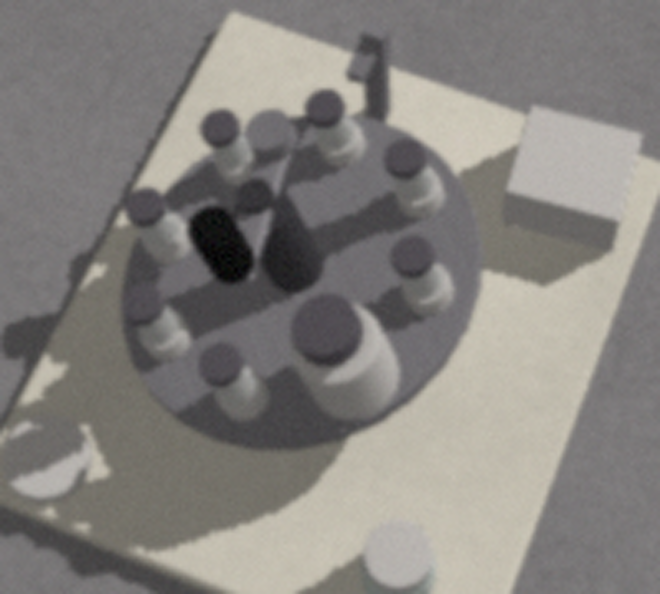

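View pics/siz.png

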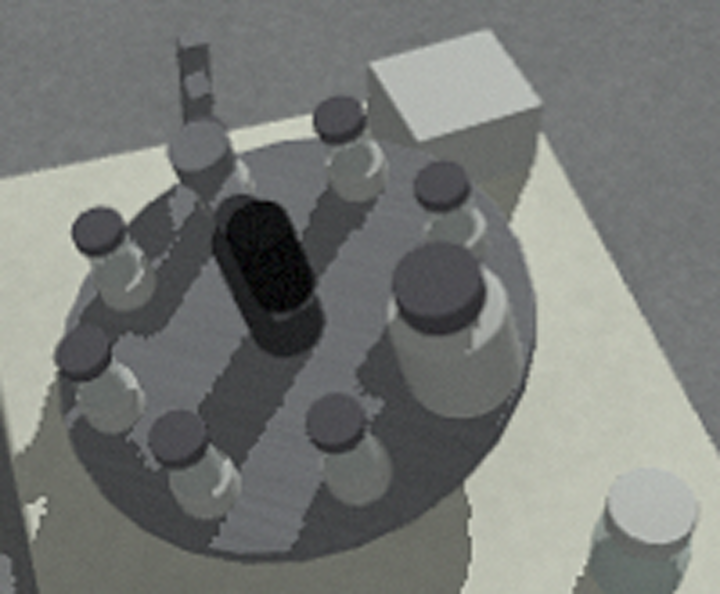

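```bash
cat > fit.py <<'E'
from h import *
from bench import camera_model
from scipy.optimize import least_squares
M={n:camera_model(n) for n in('scene','side')}
px={'scene':lambda p:np.array(p)/3.3+[150,190],'side':lambda p:np.array(p)/3.6+[195,205]}
caps={'scene':[(220,126),(325,105),(405,156),(413,253),(222,361),(143,303),(145,205)],'side':[(340,116),(442,183),(100,230),(84,350),(180,436),(337,418)]}
bot_={'scene':[(327,328)],'side':[(438,286)]}
grip={'scene':(210,224),'side':(260,228)}
def frame(x,y,yaw):
    R=cv2.Rodrigues(np.array([0,0,yaw]))[0]; return np.array([x,y,.07]),R,R@[-np.sin(.25),0,np.cos(.25)]
def res(p,full=False):
    q,R,n=frame(*p); r=[(p[2]-.145)/.01*.002]
    for k in M:
        for L,h in((caps[k],.07),(bot_[k],.095)):
            P=plane(M[k],px[k](L),n,q+n*h)-q-n*h; r+=list(np.linalg.norm(P,axis=1)-.1)
    return r
if __name__=='__main__':
    s=least_squares(res,[.62,-.08,.145],loss='soft_l1',f_scale=.003);print(s.x,(np.array(s.fun)*1000).round(1))
    q,R,n=frame(*s.x); ex=R@[np.cos(.25),0,np.sin(.25)];ey=R@[0,1,0]
    def ang(P): d=P-q; return np.degrees(np.arctan2(d@ey,d@ex)),np.hypot(d@ex,d@ey),d@n
    for nm,d in(('bottle',{k:bot_[k][0] for k in M}),('grip',grip)):
        P=tri([M[k] for k in M],[px[k](d[k]) for k in M]);print(nm,P,ang(P))
        for k in M: print(k,ang(plane(M[k],[px[k](d[k])],n,q+n*(.095 if nm=='bottle' else .161))[0]))
    for k in M: print([np.round(ang(P),3)[0] for P in plane(M[k],px[k](caps[k]),n,q+n*.07)])
    print('crank axis',q+n*.135,n)
E
python3 fit.py
```

```text
[ 0.5452076  -0.10073945  0.14549115] [ 0.1  0.8  1.8  0.6 -0.5 -2.5 -1.   0.1  1.4 -2.  -1.7 -2.4  0.   1.2
  0.2  1.1]
bottle [ 0.60367848 -0.15571635  0.17166993] (np.float64(-40.5498020978522), np.float64(0.09671162968503737), np.float64(0.08616808682078907))
scene (np.float64(-40.3720973343213), np.float64(0.10144376491484147), np.float64(0.09500000000000008))
side (np.float64(-43.64273597419907), np.float64(0.10107377206436767), np.float64(0.09499999999999995))
grip [ 0.51971706 -0.15207188  0.22436111] (np.float64(-82.09193928704033), np.float64(0.047546681954281446), np.float64(0.15764343008226128))
scene (np.float64(-81.44392599749251), np.float64(0.04740539670613327), np.float64(0.16099999999999995))
side (np.float64(-81.69529603119108), np.float64(0.05246716210502745), np.float64(0.16100000000000014))
[np.float64(138.806), np.float64(94.407), np.float64(49.957), np.float64(5.457), np.float64(-85.552), np.float64(-130.96), np.float64(-176.326)]
[np.float64(48.879), np.float64(3.409), np.float64(140.803), np.float64(-175.125), np.float64(-130.315), np.float64(-86.015)]
crank axis [ 0.51216093 -0.10558166  0.20080318] [-0.24479009 -0.03586823  0.96891242]
```

Board yaw is 0.145, mixer origin (0.545, −0.101), grip at −82°, bottle at about −41°; the cap fit is consistent to about 2 mm. Next, a planning helper.

```bash
cat > plan.py <<'E'
from h import *
from bench import bot
from fit import frame
from scipy.spatial.transform import Rotation as Ro
Q,RM,N=frame(.5452,-.1007,.1455); EX=RM@[np.cos(.25),0,np.sin(.25)]; EY=RM@[0,1,0]
C=Q+N*.135
RT=np.c_[-RM[:,0]*-1,-RM[:,1],[0,0,-1.]]   # tool x = mixer x, y = -mixer y, z down
UP=.006
def tcp(phi,r=.05): # phi rad
    return C+r*(np.cos(phi)*EX+np.sin(phi)*EY)+N*UP-np.array([0,0,.008])
def rows(P):
    s=bot.state(); R=s['ee_rot']
    yaw=np.degrees(Ro.from_matrix(R.T@RT).as_rotvec()[2])
    return [[round(float(x),2) for x in R.T@(p-s['ee_pos'])*100] for p in P],round(float(yaw),1)
def phi_now():
    s=bot.state(); d=s['ee_pos']-(C+N*UP-np.array([0,0,.008])); return np.arctan2(d@EY,d@EX),np.hypot(d@EX,d@EY),d@N
E
python3 -c "
from plan import *
g=tcp(np.radians(-82));print(g,C); print(rows([g+[0,0,.055],g]))"
```

```text
[ 0.52453453 -0.1537704   0.20033825] [ 0.51215338 -0.1055425   0.20080318]
([[39.85, -30.05, -3.63], [39.85, -30.04, 1.87]], 18.5)
```

send_rows(linear=[[3, -2, -3.6], [8, -6, -6], [13, -10, -6], [18, -13.5, -6], [23, -17.3, -6]], yaw=[3, 7, 11, 15, 18.5], jaw=[0, 0, 0, 0, 0])

```text
time_s: 0.72
ee_pos: [0.4298, -0.3469, 0.2788]
ee_rot: [[0.99, 0.143, -0.001], [0.143, -0.99, 0.001], [-0.0, -0.001, -1.0]]
contact_force: [1.0, -0.4, 0.9]
grip_width: 0.0856
```

```bash
python3 -c "
from plan import *
g=tcp(np.radians(-82)); print(rows([g+[0,0,.055],g]),bot.state()['ee_pos'],bot.state()['time_s'])"
```

```text
([[12.14, -17.76, 2.36], [12.14, -17.75, 7.86]], -0.1) [ 0.42983909 -0.3469428   0.27883426] 0.725
```

send_rows(linear=[[3, -4.4, 0], [6, -8.8, 0], [9.2, -13.4, 0.5], [12.1, -17.8, 1], [12.1, -17.8, 1]], yaw=[0, 0, 0, 0, 0], jaw=[0, 0, 0, 0, 0])

```text
time_s: 1.35
ee_pos: [0.5252, -0.1491, 0.2683]
ee_rot: [[0.989, 0.149, -0.001], [0.149, -0.989, 0.002], [-0.001, -0.002, -1.0]]
contact_force: [-0.7, 0.7, 0.2]
grip_width: 0.085
```

```bash
python3 -c "
from plan import *
from bench import capture,camera_model
g=tcp(np.radians(-82)); print(rows([g+[0,0,.055],g]),bot.state()['ee_pos'],bot.state()['time_s'])
m=camera_model('wrist');a=capture('wrist');b=capture('side')
c=C+.05*(np.cos(-1.431)*EX+np.sin(-1.431)*EY); P=[c+N*.026,c-N*.026,g]
print(proj(m,P).tolist())
for p in proj(m,P): cv2.circle(a,tuple(int(v) for v in p),3,(255,0,0),1)
cv2.imwrite('pics/w1.png',np.hstack([a,b])[...,::-1][:, :1120][::1]) 
im=cv2.imread('pics/w1.png');cv2.imwrite('pics/w1.png',cv2.resize(im,(800,300),interpolation=3))"
```

```text
([[-0.14, 0.45, 1.3], [-0.13, 0.47, 6.8]], 0.3) [ 0.52523781 -0.14910953  0.2683129 ] 1.35
[[281.1565095778409, 245.4457732379476], [280.2785274557488, 206.10131664512267], [280.6133828346975, 224.92966829326122]]
```

View pics/w1.png

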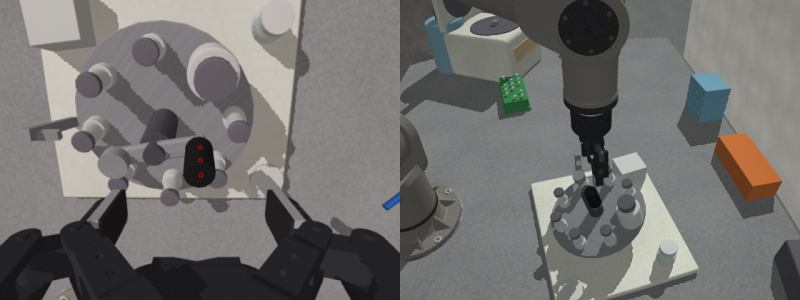

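send_rows(linear=[[-0.1, 0.5, 1.3], [-0.1, 0.5, 3.5], [-0.1, 0.5, 5.5], [-0.1, 0.5, 6.8], [-0.1, 0.5, 6.8]], yaw=[0.3, 0.3, 0.3, 0.3, 0.3], jaw=[0, 0, 0, 0, 0])

```text
time_s: 2.08
ee_pos: [0.5228, -0.159, 0.1996]
ee_rot: [[0.99, 0.138, -0.003], [0.138, -0.99, 0.001], [-0.003, -0.002, -1.0]]
contact_force: [0.1, 0.8, 0.4]
grip_width: 0.0855
```

send_rows(linear=[[0, 0, 0], [0, 0, 0], [0, 0, 0], [0, 0, 0], [0, 0, 0]], yaw=[0, 0, 0, 0, 0], jaw=[0.4, 0.7, 1, 1, 1], grip_force=45)

```text
time_s: 2.7
ee_pos: [0.5228, -0.1542, 0.2005]
ee_rot: [[0.99, 0.141, -0.004], [0.141, -0.99, 0.006], [-0.003, -0.006, -1.0]]
contact_force: [-8.9, 27.1, 16.6]
grip_width: 0.0275
```

```bash
python3 -c "
from plan import *
s=bot.state();print(np.degrees(phi_now()[0]),phi_now(),s['contact_force'],s['ft_torque'],s['grip_width'],s['ee_pos'],rows([tcp(np.radians(-82))]))"
```

```text
-83.97387485636212 (np.float64(-1.4656206019011992), np.float64(0.049939249159981776), np.float64(0.0006354726326357564)) [-8.92034224 27.10736194 16.57172175] [ 5.71974942  2.27999627 -0.22434986] 0.027544966843508756 [ 0.52275568 -0.15418255  0.20052944] ([[0.18, -0.02, 0.02]], -0.2)
```

```bash
python3 -c "
from h import *
im=cv2.imread('pics/w1.png');h=cv2.cvtColor(im,cv2.COLOR_BGR2HSV)
for n,(x,y) in dict(bcap=(214,77),cap=(147,45),cap2=(88,85),disc=(120,110),disc2=(170,60),discsh=(180,110),side_body=(226,55),board=(60,120),tbody=(238,150),jarc=(275,20),wt=(112,162)).items(): print(n,im[y,x],h[y,x])
im=cv2.imread('pics/siz.png');h=cv2.cvtColor(im,cv2.COLOR_BGR2HSV)
for n,(x,y) in dict(bcap=(438,285),cap=(340,116),disc=(360,280),discsh=(300,400),body=(455,360),tb=(360,480),board=(600,400),boardsh=(430,540),wt=(200,148),bench=(50,90)).items(): print(n,im[y,x],h[y,x])
"
```

```text
bcap [97 90 97] [150  18  97]
cap [97 91 98] [154  18  98]
cap2 [96 90 97] [154  18  97]
disc [126 123 127] [158   8 127]
disc2 [85 83 86] [160   9  86]
discsh [129 125 130] [156  10 130]
side_body [169 174 179] [ 15  14 179]
board [107 105 108] [160   7 108]
tbody [122 119 124] [162  10 124]
jarc [181 185 190] [ 13  12 190]
wt [126 123 127] [158   8 127]
bcap [80 76 75] [114  16  80]
cap [84 79 80] [126  15  84]
disc [110 108 107] [110   7 110]
discsh [113 111 108] [102  11 113]
body [104 108 105] [ 53   9 108]
tb [104 106 104] [ 60   5 106]
board [176 190 187] [ 36  19 190]
boardsh [101 110 106] [ 43  21 110]
wt [112 109 107] [108  11 112]
bench [114 115 112] [ 80   7 115]
```

```bash
cat > see.py <<'E'
from plan import *
from bench import capture,camera_model
def bottle(name='wrist',save=None,every=False):
    """list of (area, deg, radius) of cap-coloured blobs lying on the bottle-top circle, largest first"""
    m=camera_model(name); a=capture(name)
    if save: cv2.imwrite(save,a[...,::-1])
    f=cv2.GaussianBlur(a.astype(np.float32),(7,7),0); q=((f[...,0]+f[...,2])/2-f[...,1])/f.max(2)
    mk=((q>(.052 if name=='wrist' else .03))&(f.max(2)<125)&(f.max(2)>35)).astype(np.uint8)
    mk=cv2.morphologyEx(mk,cv2.MORPH_OPEN,np.ones((5,5)))
    n,l,st,ce=cv2.connectedComponentsWithStats(mk); o=[]
    for i in range(1,n):
        P=plane(m,[ce[i]],N,Q+N*.095)[0]-Q; r=np.hypot(P@EX,P@EY); ar=st[i,4]
        if ar>60 and .06<r<.14: o.append((int(ar),round(float(np.degrees(np.arctan2(P@EY,P@EX))),1),round(float(r),3)))
    return sorted(o)[::-1]
E
python3 -c "
from see import *
for n in('wrist','side','scene'):
  print(n,bot.state()['time_s'],bottle(n,'pics/t_%s.png'%n))"
```

```text
wrist 2.7 [(3833, -42.8, 0.096), (1593, 39.0, 0.091), (1161, 0.3, 0.096), (1019, -77.8, 0.094), (963, 83.2, 0.079), (706, 161.2, 0.121), (654, -34.9, 0.109), (618, 135.8, 0.07), (583, -1.9, 0.106), (290, -121.4, 0.083)]
side 2.75 []
scene 2.8 [(757, -39.0, 0.061), (185, -81.7, 0.107), (152, -1.5, 0.107), (128, -122.7, 0.095), (114, 40.5, 0.096), (73, -93.0, 0.074), (69, 85.5, 0.085)]
```

```bash
cat > ctl.py <<'E'
import json,sys
from see import *
from scipy.optimize import least_squares,minimize_scalar
F='log.json'
try: L=json.load(open(F))
except FileNotFoundError:
    t=bot.state()['time_s']; p=float(phi_now()[0]); L=dict(cmd=[[0,p],[t,p]],obs=[],th0=np.radians(-132.3),t0=t,tau=.05)
H=.0025
def sim(cmd,p,t1,x=None,t=None):
    """p=[inertia scale, bearing friction, coupling]; returns arrays t,theta,omega"""
    s,fc,kc=p; J=.042*s; th,w=x if x else (L['th0'],0.); t=L['t0'] if t is None else t
    T,P=np.array(cmd).T; n=max(1,int(round((t1-t)/H))); ts=t+H*np.arange(n+1); ph=np.interp(ts-L['tau'],T,P); o=[(th,w)]
    for v in np.diff(ph)/H:
        dr=v-w; tq=kc*dr+.015*np.tanh(dr/.02)+.055*s*np.cos(th)-.005*w; f=fc*H/J
        w1=w+tq*H/J; w=0. if abs(w1)<=f and abs(w)<=f else w1-np.sign(w1)*min(f,abs(w1)); th+=w*H; o.append((th,w))
    return ts,*np.array(o).T
def fit():
    p0=np.array([1,.1,.08]); sg=np.array([.15,.01,.008])
    if not L['obs']: return p0
    T,A=np.array(L['obs']).T
    def r(q):
        ts,th,_=sim(L['cmd'],q,T[-1]+H); return np.r_[(np.interp(T,ts,th)-A)/.03,(q-p0)/sg]
    return least_squares(r,p0,diff_step=.01,bounds=([.7,.05,.04],[1.35,.15,.12])).x
def main(mode,*a):
    s=bot.state(); t=s['time_s']; ph=float(phi_now()[0]); c=L['cmd'][-1][1]; ph+=2*np.pi*round((c-ph)/2/np.pi)
    if t>L['cmd'][-1][0]+.01: L['cmd'].append([t,c])   # hold
    print('t %.2f phi-cmd %.3f rad r %.1f ax %.1f mm F %s'%(t,ph-c,phi_now()[1]*1e3,phi_now()[2]*1e3,s['contact_force'].round(0)))
    p=fit()
    if 'p' in a:
        o=[b for b in bottle() if .08<b[2]<.12][:2]; ts,th,w=sim(L['cmd'],p,t)
        print('blobs',o)
        if o and o[0][0]>2500:
            d=np.radians(o[0][1]-90); d+=2*np.pi*round((th[-1]-d)/2/np.pi); print('obs-pred deg %.1f'%np.degrees(d-th[-1]))
            if abs(d-th[-1])<.6: L['obs'].append([t,float(d)])
        p=fit(); t=bot.state()['time_s']; L['cmd'].append([t,c])
    ts,th,w=sim(L['cmd'],p,t); x=(th[-1],w[-1]); i=max(0,len(ts)-260)
    print('par',p.round(3),'theta %.1f deg (mod 360 %.1f) w %.2f rpm, max/min since last %.1f %.1f'%(np.degrees(x[0]),np.degrees(x[0])%360,x[1]*9.549,w[i:].max()*9.549,w[i:].min()*9.549))
    tgt,acc=float(a[0])/9.549,float(a[1]); nrow=int(a[2]) if len(a)>2 and a[2]!='p' else 5
    cmd=[list(k) for k in L['cmd']]; v=0 if len(cmd)<2 else (cmd[-1][1]-cmd[-2][1])/max(cmd[-1][0]-cmd[-2][0],.01)
    if 'p' in a and len(cmd)>3: v=(cmd[-3][1]-cmd[-4][1])/.125 if abs(cmd[-2][0]-cmd[-3][0])<.02 else v
    wd=x[1] if mode!='free' else 0; tau=L['tau']; tc=t; out=[]; ts,th_,w_=sim(cmd,p,tc+tau,x,tc); y=(th_[-1],w_[-1])
    wd=y[1]
    for k in range(nrow):
        wd+=np.clip(tgt-wd,-acc*.125,acc*.125)
        def end(vc): 
            q=cmd+[[tc+.125,cmd[-1][1]+vc*.125]]; return sim(q,p,tc+.125+tau,y,tc+tau)
        if mode=='run': lo,hi=max(v-1.2,-1),min(v+1.2,4.5); vc=minimize_scalar(lambda z:(end(z)[2][-1]-wd)**2,bounds=(lo,hi),method='bounded',options=dict(xatol=.02)).x
        else: vc=float(a[3+k]) 
        _,A,B=end(vc); y=(A[-1],B[-1]); v=vc; tc+=.125; cmd.append([tc,cmd[-1][1]+vc*.125]); out.append((round(vc,2),round(y[1]*9.549,1)))
    print('plan vc,rpm',out)
    R,yaw=rows([tcp(k[1]) for k in cmd[-nrow:]]); print([[round(z,1) for z in r] for r in R],'yaw',yaw)
    L['cmd']=cmd; json.dump(L,open(F,'w'))
if __name__=='__main__': main(*sys.argv[1:])
E
python3 ctl.py run 15 1.0
```

```text
t 2.85 phi-cmd 0.000 rad r 49.9 ax 0.6 mm F [-10.  26.  17.]
par [1.   0.1  0.08] theta -132.3 deg (mod 360 227.7) w 0.00 rpm, max/min since last 0.0 0.0
plan vc,rpm [(np.float64(1.19), np.float64(0.0)), (np.float64(2.38), np.float64(1.7)), (np.float64(2.63), np.float64(3.6)), (np.float64(2.48), np.float64(4.8)), (np.float64(2.58), np.float64(6.0))]
[[0.7, -0.1, -0.1], [2.0, -0.7, -0.5], [3.2, -1.8, -0.8], [4.0, -3.1, -0.9], [4.3, -4.7, -1.0]] yaw -0.2
```

send_rows(linear=[[0.7, -0.1, -0.1], [2.0, -0.7, -0.5], [3.2, -1.8, -0.8], [4.0, -3.1, -0.9], [4.3, -4.7, -1.0]], yaw=[0, 0, 0, 0, 0], jaw=[1, 1, 1, 1, 1])

```text
time_s: 3.48
ee_pos: [0.5612, -0.102, 0.2126]
ee_rot: [[0.99, 0.141, 0.001], [0.141, -0.99, 0.005], [0.002, -0.004, -1.0]]
contact_force: [4.6, -3.3, 7.4]
grip_width: 0.0282
```

```bash
python3 ctl.py run 15 1.0 5 p
```

```text
t 3.48 phi-cmd -0.008 rad r 52.5 ax 1.1 mm F [ 5. -3.  7.]
blobs [(4309, -27.1, 0.1), (1413, 13.1, 0.106)]
obs-pred deg 7.0
par [0.807 0.093 0.089] theta -116.0 deg (mod 360 244.0) w 9.28 rpm, max/min since last 9.3 0.0
plan vc,rpm [(np.float64(1.19), np.float64(4.8)), (np.float64(2.37), np.float64(7.0)), (np.float64(2.89), np.float64(10.0)), (np.float64(2.48), np.float64(11.2)), (np.float64(2.53), np.float64(12.4))]
[[-0.2, -0.5, 0.2], [-0.6, -1.9, 0.3], [-1.5, -3.5, 0.5], [-2.7, -4.4, 0.8], [-4.1, -5.0, 1.2]] yaw -0.1
```

```bash
python3 - <<'E'
import re,json
s=open('ctl.py').read()
a=s.index("v=0 if len(cmd)<2"); b=s.index("    wd=x[1] if mode")
s=s[:a]+"v=next(((d[1]-c[1])/.125 for c,d in list(zip(cmd,cmd[1:]))[::-1] if abs(d[0]-c[0]-.125)<.01),0)\n"+s[b:]
open('ctl.py','w').write(s)
L=json.load(open('log.json'));L['cmd']=L['cmd'][:-5];L['tau']=.005;json.dump(L,open('log.json','w'))
E
python3 ctl.py run 15 1.0
```

```text
t 3.52 phi-cmd 0.047 rad r 52.6 ax 1.0 mm F [ 2.  5. 14.]
par [0.869 0.095 0.087] theta -116.0 deg (mod 360 244.0) w 5.96 rpm, max/min since last 8.3 0.0
plan vc,rpm [(np.float64(2.26), np.float64(6.9)), (np.float64(2.35), np.float64(8.1)), (np.float64(2.42), np.float64(9.3)), (np.float64(2.49), np.float64(10.5)), (np.float64(2.55), np.float64(11.7))]
[[-0.3, -1.2, 0.2], [-0.9, -2.5, 0.3], [-1.8, -3.7, 0.6], [-3.0, -4.6, 0.9], [-4.5, -5.0, 1.3]] yaw -0.1
```

send_rows(linear=[[-0.3, -1.2, 0.2], [-0.9, -2.5, 0.3], [-1.8, -3.7, 0.6], [-3.0, -4.6, 0.9], [-4.5, -5.0, 1.3]], yaw=[0, 0, 0, 0, 0], jaw=[1, 1, 1, 1, 1])

```text
time_s: 4.15
ee_pos: [0.5108, -0.0541, 0.2015]
ee_rot: [[0.989, 0.145, 0.005], [0.144, -0.989, 0.007], [0.006, -0.006, -1.0]]
contact_force: [-1.2, 0.9, 17.2]
grip_width: 0.0278
```

```bash
python3 ctl.py run 15 1.0 5 p
```

```text
t 4.15 phi-cmd -0.036 rad r 51.7 ax 0.9 mm F [-1.  1. 17.]
blobs [(3209, 2.6, 0.091), (2214, 6.1, 0.108)]
obs-pred deg -3.9
par [0.878 0.098 0.085] theta -84.1 deg (mod 360 275.9) w 8.59 rpm, max/min since last 10.9 5.4
plan vc,rpm [(np.float64(2.31), np.float64(9.5)), (np.float64(2.37), np.float64(10.7)), (np.float64(2.43), np.float64(11.9)), (np.float64(2.48), np.float64(13.1)), (np.float64(2.54), np.float64(14.3))]
[[-1.3, 0.2, 0.4], [-2.7, 0.6, 0.8], [-3.9, 1.5, 1.1], [-4.8, 2.8, 1.3], [-5.3, 4.2, 1.4]] yaw -0.0
```

send_rows(linear=[[-1.3, 0.2, 0.4], [-2.7, 0.6, 0.8], [-3.9, 1.5, 1.1], [-4.8, 2.8, 1.3], [-5.3, 4.2, 1.4]], yaw=[0, 0, 0, 0, 0], jaw=[1, 1, 1, 1, 1])

```text
time_s: 4.82
ee_pos: [0.464, -0.1037, 0.188]
ee_rot: [[0.989, 0.145, 0.007], [0.145, -0.989, 0.006], [0.008, -0.005, -1.0]]
contact_force: [11.7, 0.8, 6.7]
grip_width: 0.0278
```

```bash
python3 ctl.py run 15 1.0 5 p
```

```text
t 4.83 phi-cmd -0.008 rad r 48.0 ax 1.0 mm F [12.  1.  7.]
blobs [(2696, 54.0, 0.095), (1478, -83.3, 0.083)]
obs-pred deg 5.7
par [0.95  0.092 0.086] theta -32.7 deg (mod 360 327.3) w 13.05 rpm, max/min since last 15.2 9.3
plan vc,rpm [(np.float64(2.3), np.float64(14.0)), (np.float64(2.3), np.float64(15.0)), (np.float64(1.95), np.float64(15.0)), (np.float64(1.95), np.float64(15.0)), (np.float64(1.97), np.float64(15.0))]
[[-0.2, 1.2, 0.2], [0.1, 2.6, 0.1], [0.7, 3.7, -0.1], [1.5, 4.5, -0.3], [2.6, 5.2, -0.5]] yaw -0.1
```

send_rows(linear=[[-0.2, 1.2, 0.2], [0.1, 2.6, 0.1], [0.7, 3.7, -0.1], [1.5, 4.5, -0.3], [2.6, 5.2, -0.5]], yaw=[0, 0, 0, 0, 0], jaw=[1, 1, 1, 1, 1])

```text
time_s: 5.5
ee_pos: [0.4992, -0.1523, 0.1947]
ee_rot: [[0.99, 0.144, 0.011], [0.144, -0.99, 0.006], [0.012, -0.004, -1.0]]
contact_force: [-3.6, 11.7, 23.8]
grip_width: 0.0284
```

```bash
sed -i 's/^C=Q+N\*.135/C=Q+N*.136+EX*.002+EY*.0007/' plan.py; python3 ctl.py run 15 1.0 5 p
```

```text
t 5.50 phi-cmd 0.011 rad r 49.6 ax -0.4 mm F [-4. 12. 24.]
blobs [(3334, 96.0, 0.097), (1802, 44.4, 0.088)]
obs-pred deg -16.0
par [0.7   0.105 0.084] theta 11.7 deg (mod 360 11.7) w 9.62 rpm, max/min since last 12.8 9.6
plan vc,rpm [(np.float64(2.08), np.float64(10.5)), (np.float64(2.24), np.float64(11.7)), (np.float64(2.4), np.float64(12.9)), (np.float64(2.58), np.float64(14.1)), (np.float64(2.67), np.float64(15.0))]
[[1.0, 0.3, -0.3], [2.3, 0.4, -0.6], [3.7, 0.0, -0.9], [5.0, -0.8, -1.2], [6.0, -2.1, -1.5]] yaw -0.1
```

```bash
python3 - <<'E'
import ctl;from ctl import *
L['cmd']=L['cmd'][:-5];json.dump(L,open(F,'w'))
T,A=np.array(L['obs']).T
print(np.degrees(A))
for p in([1,.1,.08],[.75,.1,.08],[.75,.115,.08],[.75,.13,.08],[1.25,.1,.08],[1,.115,.08],[1,.1,.065],list(fit())):
    ts,th,w=sim(L['cmd'],p,T[-1]+H); print(np.round(p,3),np.degrees(np.interp(T,ts,th)-A).round(1),w[-1]*9.549)
a=capture('wrist');b=capture('side');cv2.imwrite('pics/v1.png',cv2.resize(np.hstack([a,b])[...,::-1],(800,300)))
print(bot.state()['time_s'],phi_now(),bot.state()['contact_force'])
E
```

```text
[-117.1  -87.4  -36.     6. ]
[1.   0.1  0.08] [ -5.5 -10.6 -25.8 -20.7] 12.758383909592652
[0.75 0.1  0.08] [ -1.9  -0.8 -10.1  -2.6] 12.657167161556295
[0.75  0.115 0.08 ] [ -4.2 -10.  -28.9 -32.6] 10.051200511686037
[0.75 0.13 0.08] [ -6.5 -19.2 -47.8 -63.8] 6.778999787721112
[1.25 0.1  0.08] [ -7.9 -18.6 -40.4 -41.3] 11.662869128098713
[1.    0.115 0.08 ] [ -7.4 -18.7 -43.6 -51.4] 9.367199957808989
[1.    0.1   0.065] [ -9.9 -27.9 -61.9 -81.3] 6.309556122011672
[0.7   0.105 0.084] [-0.4  2.9 -4.9  2.4] 12.331877650983943
5.65 (np.float64(-1.9811475747331), np.float64(0.04941185845167486), np.float64(-0.00026333913729901376)) [-0.72976453  6.5596905  19.69321849]
```

View pics/v1.png

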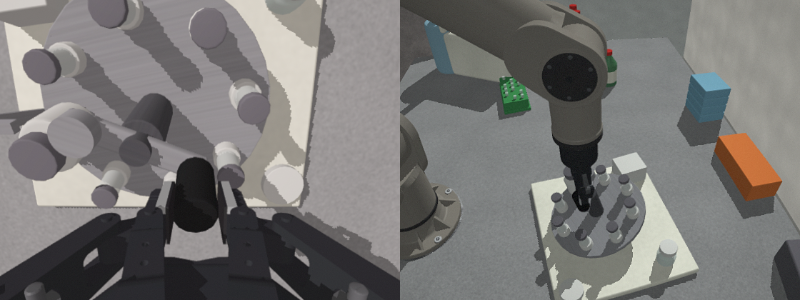

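Wrist view: the bottle cap is at half-scale (35,157), just past the index finger. The detection was right, so the model's inertia is light. I'll widen its prior and go on.

```bash
sed -i 's/sg=np.array(\[.15,.01,.008\])/sg=np.array([.3,.01,.006])/; s/\[.7,.05,.04\]/[.74,.05,.04]/; s#/.03,(q-p0)#/.05,(q-p0)#' ctl.py; python3 ctl.py run 15 1.2 5
```

```text
t 5.65 phi-cmd 0.028 rad r 49.4 ax -0.3 mm F [-1.  7. 20.]
par [0.74  0.101 0.083] theta 17.3 deg (mod 360 17.3) w 5.65 rpm, max/min since last 13.1 5.7
plan vc,rpm [(np.float64(1.72), np.float64(6.9)), (np.float64(1.9), np.float64(8.3)), (np.float64(2.08), np.float64(9.7)), (np.float64(2.28), np.float64(11.2)), (np.float64(2.48), np.float64(12.6))]
[[0.8, 0.3, -0.2], [2.0, 0.5, -0.5], [3.2, 0.3, -0.8], [4.5, -0.3, -1.1], [5.6, -1.3, -1.4]] yaw -0.0
```

send_rows(linear=[[0.8, 0.3, -0.2], [2.0, 0.5, -0.5], [3.2, 0.3, -0.8], [4.5, -0.3, -1.1], [5.6, -1.3, -1.4]], yaw=[0, 0, 0, 0, 0], jaw=[1, 1, 1, 1, 1])

```text
time_s: 6.28
ee_pos: [0.5541, -0.1315, 0.2098]
ee_rot: [[0.99, 0.144, 0.012], [0.144, -0.99, 0.005], [0.013, -0.003, -1.0]]
contact_force: [-4.6, 0.3, -2.3]
grip_width: 0.028
```

```bash
python3 ctl.py run 15 1.2 5
```

```text
t 6.28 phi-cmd 0.006 rad r 50.5 ax 0.2 mm F [-5.  0. -2.]
par [0.74  0.101 0.083] theta 51.2 deg (mod 360 51.2) w 12.57 rpm, max/min since last 12.6 5.5
plan vc,rpm [(np.float64(2.71), np.float64(14.0)), (np.float64(2.77), np.float64(15.0)), (np.float64(2.61), np.float64(15.0)), (np.float64(2.71), np.float64(15.0)), (np.float64(2.8), np.float64(15.0))]
[[0.8, -1.5, -0.2], [1.1, -3.1, -0.2], [0.9, -4.8, -0.2], [0.1, -6.2, 0.0], [-1.1, -7.4, 0.3]] yaw -0.1
```

send_rows(linear=[[0.8, -1.5, -0.2], [1.1, -3.1, -0.2], [0.9, -4.8, -0.2], [0.1, -6.2, 0.0], [-1.1, -7.4, 0.3]], yaw=[0, 0, 0, 0, 0], jaw=[1, 1, 1, 1, 1])

```text
time_s: 6.9
ee_pos: [0.5325, -0.0583, 0.2071]
ee_rot: [[0.989, 0.145, 0.013], [0.145, -0.989, 0.006], [0.014, -0.004, -1.0]]
contact_force: [0.2, -3.6, 2.3]
grip_width: 0.0277
```

```bash
python3 ctl.py run 15 1.2 5 p
```

```text
t 6.90 phi-cmd 0.004 rad r 51.2 ax 0.2 mm F [ 0. -4.  2.]
blobs [(2903, -174.0, 0.102), (1581, -20.8, 0.098)]
obs-pred deg -10.0
par [0.74  0.11  0.087] theta 104.1 deg (mod 360 104.1) w 11.45 rpm, max/min since last 15.1 11.4
plan vc,rpm [(np.float64(2.97), np.float64(12.5)), (np.float64(3.2), np.float64(13.9)), (np.float64(3.3), np.float64(15.0)), (np.float64(3.1), np.float64(15.0)), (np.float64(3.15), np.float64(15.0))]
[[-1.5, -0.5, 0.4], [-3.4, -0.5, 0.8], [-5.2, 0.3, 1.3], [-6.5, 1.7, 1.6], [-7.2, 3.5, 1.8]] yaw 0.0
```

send_rows(linear=[[-1.5, -0.5, 0.4], [-3.4, -0.5, 0.8], [-5.2, 0.3, 1.3], [-6.5, 1.7, 1.6], [-7.2, 3.5, 1.8]], yaw=[0, 0, 0, 0, 0], jaw=[1, 1, 1, 1, 1])

```text
time_s: 7.58
ee_pos: [0.4637, -0.1026, 0.1882]
ee_rot: [[0.989, 0.145, 0.012], [0.145, -0.989, 0.006], [0.013, -0.004, -1.0]]
contact_force: [6.6, 0.7, 16.5]
grip_width: 0.0278
```

```bash
python3 ctl.py run 16 1.2 5
```

```text
t 7.58 phi-cmd -0.005 rad r 50.0 ax 0.3 mm F [ 7.  1. 16.]
par [0.74  0.11  0.087] theta 156.2 deg (mod 360 156.2) w 15.00 rpm, max/min since last 15.0 11.1
plan vc,rpm [(np.float64(3.54), np.float64(16.0)), (np.float64(3.32), np.float64(16.0)), (np.float64(3.32), np.float64(16.0)), (np.float64(3.3), np.float64(16.0)), (np.float64(3.25), np.float64(16.0))]
[[0.1, 2.2, 0.0], [1.0, 4.1, -0.2], [2.5, 5.4, -0.6], [4.5, 5.9, -1.1], [6.4, 5.6, -1.5]] yaw 0.0
```

send_rows(linear=[[0.1, 2.2, 0.0], [1.0, 4.1, -0.2], [2.5, 5.4, -0.6], [4.5, 5.9, -1.1], [6.4, 5.6, -1.5]], yaw=[0, 0, 0, 0, 0], jaw=[1, 1, 1, 1, 1])

```text
time_s: 8.2
ee_pos: [0.5344, -0.1489, 0.2043]
ee_rot: [[0.989, 0.144, 0.011], [0.144, -0.99, 0.006], [0.011, -0.005, -1.0]]
contact_force: [-11.2, 6.3, 19.1]
grip_width: 0.0279
```

```bash
python3 ctl.py run 15.5 1.2 5 p
```

```text
t 8.20 phi-cmd -0.009 rad r 49.5 ax 0.2 mm F [-11.   6.  19.]
blobs [(4162, -52.8, 0.099), (1596, 27.8, 0.096)]
obs-pred deg 1.3
par [0.74  0.109 0.087] theta 220.5 deg (mod 360 220.5) w 11.99 rpm, max/min since last 16.0 12.0
plan vc,rpm [(np.float64(3.2), np.float64(13.0)), (np.float64(3.29), np.float64(14.4)), (np.float64(3.25), np.float64(15.5)), (np.float64(2.9), np.float64(15.5)), (np.float64(2.8), np.float64(15.5))]
[[1.4, -0.9, -0.3], [2.6, -2.5, -0.6], [3.0, -4.5, -0.7], [2.8, -6.3, -0.6], [1.9, -7.8, -0.4]] yaw 0.1
```

send_rows(linear=[[1.4, -0.9, -0.3], [2.6, -2.5, -0.6], [3.0, -4.5, -0.7], [2.8, -6.3, -0.6], [1.9, -7.8, -0.4]], yaw=[0, 0, 0, 0, 0], jaw=[1, 1, 1, 1, 1])

```text
time_s: 8.88
ee_pos: [0.5446, -0.0663, 0.2104]
ee_rot: [[0.989, 0.146, 0.015], [0.146, -0.989, 0.008], [0.016, -0.005, -1.0]]
contact_force: [1.5, -1.2, 5.0]
grip_width: 0.028
```

```bash
python3 ctl.py run 15.2 1.2 5
```

```text
t 8.88 phi-cmd 0.010 rad r 51.3 ax 0.6 mm F [ 2. -1.  5.]
par [0.74  0.109 0.087] theta 274.5 deg (mod 360 274.5) w 15.49 rpm, max/min since last 15.5 11.6
plan vc,rpm [(np.float64(2.6), np.float64(15.2)), (np.float64(2.59), np.float64(15.2)), (np.float64(2.5), np.float64(15.2)), (np.float64(2.43), np.float64(15.2)), (np.float64(2.38), np.float64(15.2))]
[[-1.2, -0.9, 0.4], [-2.7, -1.5, 0.7], [-4.2, -1.6, 1.1], [-5.6, -1.3, 1.4], [-6.9, -0.5, 1.7]] yaw 0.1
```

send_rows(linear=[[-1.2, -0.9, 0.4], [-2.7, -1.5, 0.7], [-4.2, -1.6, 1.1], [-5.6, -1.3, 1.4], [-6.9, -0.5, 1.7]], yaw=[0, 0, 0, 0, 0], jaw=[1, 1, 1, 1, 1])

```text
time_s: 9.5
ee_pos: [0.4751, -0.0712, 0.1925]
ee_rot: [[0.989, 0.147, 0.015], [0.147, -0.989, 0.008], [0.016, -0.006, -1.0]]
contact_force: [4.5, -3.8, 7.1]
grip_width: 0.0278
```

```bash
python3 ctl.py run 15.2 1.2 5
```

```text
t 9.50 phi-cmd 0.013 rad r 50.7 ax 0.5 mm F [ 5. -4.  7.]
par [0.74  0.109 0.087] theta 331.5 deg (mod 360 331.5) w 15.20 rpm, max/min since last 15.5 15.2
plan vc,rpm [(np.float64(2.33), np.float64(15.2)), (np.float64(2.31), np.float64(15.2)), (np.float64(2.3), np.float64(15.2)), (np.float64(2.31), np.float64(15.2)), (np.float64(2.34), np.float64(15.2))]
[[-0.8, 1.1, 0.2], [-1.4, 2.4, 0.4], [-1.7, 3.8, 0.4], [-1.5, 5.2, 0.4], [-0.9, 6.5, 0.2]] yaw 0.1
```

send_rows(linear=[[-0.8, 1.1, 0.2], [-1.4, 2.4, 0.4], [-1.7, 3.8, 0.4], [-1.5, 5.2, 0.4], [-0.9, 6.5, 0.2]], yaw=[0, 0, 0, 0, 0], jaw=[1, 1, 1, 1, 1])

```text
time_s: 10.12
ee_pos: [0.4762, -0.1369, 0.1904]
ee_rot: [[0.989, 0.147, 0.017], [0.147, -0.989, 0.009], [0.018, -0.006, -1.0]]
contact_force: [7.2, 8.0, 3.1]
grip_width: 0.0275
```

```bash
python3 ctl.py run 15.5 1.2 5
```

```text
t 10.12 phi-cmd 0.002 rad r 49.2 ax 0.6 mm F [7. 8. 3.]
par [0.74  0.109 0.087] theta 388.5 deg (mod 360 28.5) w 15.20 rpm, max/min since last 15.2 15.2
plan vc,rpm [(np.float64(2.49), np.float64(15.5)), (np.float64(2.48), np.float64(15.5)), (np.float64(2.55), np.float64(15.5)), (np.float64(2.64), np.float64(15.5)), (np.float64(2.73), np.float64(15.5))]
[[0.9, 1.2, -0.2], [2.2, 2.0, -0.5], [3.7, 2.3, -0.8], [5.3, 2.2, -1.2], [6.8, 1.5, -1.6]] yaw 0.1
```

send_rows(linear=[[0.9, 1.2, -0.2], [2.2, 2.0, -0.5], [3.7, 2.3, -0.8], [5.3, 2.2, -1.2], [6.8, 1.5, -1.6]], yaw=[0, 0, 0, 0, 0], jaw=[1, 1, 1, 1, 1])

```text
time_s: 10.75
ee_pos: [0.5446, -0.1419, 0.2074]
ee_rot: [[0.989, 0.146, 0.014], [0.146, -0.989, 0.009], [0.016, -0.007, -1.0]]
contact_force: [-7.9, 4.6, 4.6]
grip_width: 0.028
```

```bash
python3 ctl.py run 16.4 0.7 5
```

```text
t 10.75 phi-cmd -0.017 rad r 49.7 ax 0.5 mm F [-8.  5.  5.]
par [0.74  0.109 0.087] theta 446.6 deg (mod 360 86.6) w 15.51 rpm, max/min since last 15.5 15.2
plan vc,rpm [(np.float64(3.12), np.float64(16.3)), (np.float64(3.04), np.float64(16.4)), (np.float64(3.11), np.float64(16.4)), (np.float64(3.2), np.float64(16.4)), (np.float64(3.26), np.float64(16.4))]
[[1.4, -1.4, -0.3], [2.1, -3.2, -0.4], [2.1, -5.1, -0.4], [1.4, -6.9, -0.2], [-0.1, -8.3, 0.1]] yaw 0.1
```

send_rows(linear=[[1.4, -1.4, -0.3], [2.1, -3.2, -0.4], [2.1, -5.1, -0.4], [1.4, -6.9, -0.2], [-0.1, -8.3, 0.1]], yaw=[0, 0, 0, 0, 0], jaw=[1, 1, 1, 1, 1])

```text
time_s: 11.38
ee_pos: [0.5327, -0.0584, 0.2077]
ee_rot: [[0.989, 0.147, 0.018], [0.147, -0.989, 0.01], [0.019, -0.008, -1.0]]
contact_force: [4.4, 1.2, 0.5]
grip_width: 0.0279
```

```bash
python3 ctl.py run 16.5 1 5
```

```text
t 11.38 phi-cmd -0.007 rad r 51.3 ax 0.7 mm F [4. 1. 0.]
par [0.74  0.109 0.087] theta 507.8 deg (mod 360 147.8) w 16.40 rpm, max/min since last 16.4 15.5
plan vc,rpm [(np.float64(3.35), np.float64(16.5)), (np.float64(3.36), np.float64(16.5)), (np.float64(3.37), np.float64(16.5)), (np.float64(3.36), np.float64(16.5)), (np.float64(3.33), np.float64(16.5))]
[[-2.0, -0.6, 0.6], [-4.0, -0.5, 1.0], [-5.8, 0.5, 1.4], [-7.1, 2.1, 1.7], [-7.6, 4.1, 1.8]] yaw 0.1
```

send_rows(linear=[[-2.0, -0.6, 0.6], [-4.0, -0.5, 1.0], [-5.8, 0.5, 1.4], [-7.1, 2.1, 1.7], [-7.6, 4.1, 1.8]], yaw=[0, 0, 0, 0, 0], jaw=[1, 1, 1, 1, 1])

```text
time_s: 12.0
ee_pos: [0.464, -0.1102, 0.1883]
ee_rot: [[0.989, 0.147, 0.02], [0.147, -0.989, 0.011], [0.021, -0.008, -1.0]]
contact_force: [17.1, 5.2, 2.1]
grip_width: 0.0279
```

```bash
python3 ctl.py run 15.2 1.5 5 p
```

```text
t 12.00 phi-cmd 0.008 rad r 49.9 ax 0.6 mm F [17.  5.  2.]
blobs [(5708, -59.6, 0.096), (1373, 72.7, 0.088)]
obs-pred deg 0.8
par [0.74  0.109 0.087] theta 574.4 deg (mod 360 214.4) w 12.38 rpm, max/min since last 16.5 12.4
plan vc,rpm [(np.float64(3.4), np.float64(13.7)), (np.float64(3.42), np.float64(15.2)), (np.float64(2.99), np.float64(15.2)), (np.float64(2.9), np.float64(15.2)), (np.float64(2.81), np.float64(15.2))]
[[0.3, 1.8, -0.0], [1.5, 3.5, -0.3], [3.0, 4.5, -0.7], [4.7, 4.9, -1.1], [6.4, 4.6, -1.4]] yaw 0.0
```

send_rows(linear=[[0.3, 1.8, 0.0], [1.5, 3.5, -0.3], [3.0, 4.5, -0.7], [4.7, 4.9, -1.1], [6.4, 4.6, -1.4]], yaw=[0, 0, 0, 0, 0], jaw=[1, 1, 1, 1, 1])

```text
time_s: 12.68
ee_pos: [0.534, -0.1492, 0.2041]
ee_rot: [[0.989, 0.144, 0.02], [0.144, -0.989, 0.011], [0.022, -0.008, -1.0]]
contact_force: [-12.7, 7.1, 23.6]
grip_width: 0.028
```

```bash
python3 ctl.py run 15 1.2 5
```

```text
t 12.68 phi-cmd -0.005 rad r 49.6 ax 0.2 mm F [-13.   7.  24.]
par [0.74  0.109 0.087] theta 629.0 deg (mod 360 269.0) w 15.19 rpm, max/min since last 15.2 12.0
plan vc,rpm [(np.float64(2.65), np.float64(15.0)), (np.float64(2.61), np.float64(15.0)), (np.float64(2.52), np.float64(15.0)), (np.float64(2.45), np.float64(15.0)), (np.float64(2.38), np.float64(15.0))]
[[1.4, -0.8, -0.3], [2.5, -1.9, -0.6], [3.2, -3.4, -0.7], [3.3, -4.9, -0.7], [3.1, -6.3, -0.7]] yaw -0.0
```

send_rows(linear=[[1.4, -0.8, -0.3], [2.5, -1.9, -0.6], [3.2, -3.4, -0.7], [3.3, -4.9, -0.7], [3.1, -6.3, -0.7]], yaw=[0, 0, 0, 0, 0], jaw=[1, 1, 1, 1, 1])

```text
time_s: 13.3
ee_pos: [0.5562, -0.0819, 0.2128]
ee_rot: [[0.989, 0.144, 0.022], [0.144, -0.989, 0.011], [0.024, -0.007, -1.0]]
contact_force: [2.5, -1.1, 0.2]
grip_width: 0.028
```

```bash
python3 ctl.py run 15 1.2 5
```

```text
t 13.30 phi-cmd -0.007 rad r 51.2 ax 0.7 mm F [ 2. -1.  0.]
par [0.74  0.109 0.087] theta 685.3 deg (mod 360 325.3) w 15.00 rpm, max/min since last 15.2 15.0
plan vc,rpm [(np.float64(2.33), np.float64(15.0)), (np.float64(2.29), np.float64(15.0)), (np.float64(2.28), np.float64(15.0)), (np.float64(2.28), np.float64(15.0)), (np.float64(2.29), np.float64(15.0))]
[[-0.8, -1.3, 0.3], [-1.7, -2.3, 0.5], [-2.9, -3.0, 0.8], [-4.3, -3.3, 1.1], [-5.7, -3.3, 1.4]] yaw -0.0
```

send_rows(linear=[[-0.8, -1.3, 0.3], [-1.7, -2.3, 0.5], [-2.9, -3.0, 0.8], [-4.3, -3.3, 1.1], [-5.7, -3.3, 1.4]], yaw=[0, 0, 0, 0, 0], jaw=[1, 1, 1, 1, 1])

```text
time_s: 13.92
ee_pos: [0.4947, -0.0567, 0.198]
ee_rot: [[0.989, 0.145, 0.023], [0.145, -0.989, 0.011], [0.024, -0.008, -1.0]]
contact_force: [1.4, -5.6, 9.8]
grip_width: 0.028
```

```bash
python3 ctl.py run 15 1.2 5
```

```text
t 13.93 phi-cmd 0.015 rad r 51.2 ax 0.5 mm F [ 1. -6. 10.]
par [0.74  0.109 0.087] theta 741.5 deg (mod 360 21.5) w 15.00 rpm, max/min since last 15.0 15.0
plan vc,rpm [(np.float64(2.33), np.float64(15.0)), (np.float64(2.38), np.float64(15.0)), (np.float64(2.44), np.float64(15.0)), (np.float64(2.52), np.float64(15.0)), (np.float64(2.6), np.float64(15.0))]
[[-1.2, 0.6, 0.3], [-2.4, 1.5, 0.6], [-3.3, 2.7, 0.8], [-3.8, 4.2, 0.9], [-3.8, 5.8, 0.9]] yaw 0.0
```

send_rows(linear=[[-1.2, 0.6, 0.3], [-2.4, 1.5, 0.6], [-3.3, 2.7, 0.8], [-3.8, 4.2, 0.9], [-3.8, 5.8, 0.9]], yaw=[0, 0, 0, 0, 0], jaw=[1, 1, 1, 1, 1])

```text
time_s: 14.55
ee_pos: [0.4665, -0.1196, 0.1884]
ee_rot: [[0.989, 0.145, 0.025], [0.145, -0.989, 0.011], [0.027, -0.007, -1.0]]
contact_force: [9.5, 5.6, 13.1]
grip_width: 0.028
```

```bash
python3 ctl.py run 15 1.2 5
```

```text
t 14.55 phi-cmd 0.007 rad r 49.5 ax 0.5 mm F [ 9.  6. 13.]
par [0.74  0.109 0.087] theta 797.8 deg (mod 360 77.8) w 15.01 rpm, max/min since last 15.0 15.0
plan vc,rpm [(np.float64(2.69), np.float64(15.0)), (np.float64(2.78), np.float64(15.0)), (np.float64(2.87), np.float64(15.0)), (np.float64(2.96), np.float64(15.0)), (np.float64(3.03), np.float64(15.0))]
[[0.5, 1.6, -0.1], [1.5, 2.9, -0.3], [3.0, 3.9, -0.7], [4.8, 4.2, -1.1], [6.6, 3.8, -1.5]] yaw 0.0
```

send_rows(linear=[[0.5, 1.6, -0.1], [1.5, 2.9, -0.3], [3.0, 3.9, -0.7], [4.8, 4.2, -1.1], [6.6, 3.8, -1.5]], yaw=[0, 0, 0, 0, 0], jaw=[1, 1, 1, 1, 1])

```text
time_s: 15.18
ee_pos: [0.5362, -0.1479, 0.205]
ee_rot: [[0.989, 0.144, 0.024], [0.144, -0.989, 0.012], [0.025, -0.008, -1.0]]
contact_force: [-9.5, 3.8, 11.8]
grip_width: 0.0277
```

```bash
python3 ctl.py run 15 1.2 5
```

```text
t 15.18 phi-cmd -0.003 rad r 49.6 ax 0.4 mm F [-10.   4.  12.]
par [0.74  0.109 0.087] theta 854.2 deg (mod 360 134.2) w 15.00 rpm, max/min since last 15.0 15.0
plan vc,rpm [(np.float64(3.1), np.float64(15.0)), (np.float64(3.15), np.float64(15.0)), (np.float64(3.19), np.float64(15.0)), (np.float64(3.2), np.float64(15.0)), (np.float64(3.2), np.float64(15.0))]
[[1.6, -1.0, -0.3], [2.7, -2.6, -0.6], [3.1, -4.5, -0.6], [2.8, -6.5, -0.5], [1.7, -8.2, -0.3]] yaw -0.0
```

send_rows(linear=[[1.6, -1.0, -0.3], [2.7, -2.6, -0.6], [3.1, -4.5, -0.6], [2.8, -6.5, -0.5], [1.7, -8.2, -0.3]], yaw=[0, 0, 0, 0, 0], jaw=[1, 1, 1, 1, 1])

```text
time_s: 15.8
ee_pos: [0.5418, -0.0635, 0.2097]
ee_rot: [[0.989, 0.145, 0.026], [0.145, -0.989, 0.012], [0.027, -0.008, -1.0]]
contact_force: [-0.2, -4.4, 3.2]
grip_width: 0.0282
```

```bash
python3 ctl.py run 15 1.2 5
```

```text
t 15.80 phi-cmd -0.001 rad r 51.7 ax 0.6 mm F [-0. -4.  3.]
par [0.74  0.109 0.087] theta 910.4 deg (mod 360 190.4) w 15.00 rpm, max/min since last 15.0 15.0
plan vc,rpm [(np.float64(3.19), np.float64(15.0)), (np.float64(3.15), np.float64(15.0)), (np.float64(3.1), np.float64(15.0)), (np.float64(3.04), np.float64(15.0)), (np.float64(2.96), np.float64(15.0))]
[[-1.7, -1.0, 0.5], [-3.6, -1.3, 0.9], [-5.4, -0.9, 1.3], [-7.0, 0.1, 1.6], [-8.0, 1.6, 1.9]] yaw -0.0
```

send_rows(linear=[[-1.7, -1.0, 0.5], [-3.6, -1.3, 0.9], [-5.4, -0.9, 1.3], [-7.0, 0.1, 1.6], [-8.0, 1.6, 1.9]], yaw=[0, 0, 0, 0, 0], jaw=[1, 1, 1, 1, 1])

```text
time_s: 16.42
ee_pos: [0.4654, -0.0909, 0.1891]
ee_rot: [[0.989, 0.145, 0.028], [0.145, -0.989, 0.012], [0.029, -0.008, -1.0]]
contact_force: [6.5, -0.9, 20.5]
grip_width: 0.0282
```

```bash
python3 ctl.py run 15 1.2 5
```

```text
t 16.43 phi-cmd 0.002 rad r 50.1 ax 0.3 mm F [ 7. -1. 20.]
par [0.74  0.109 0.087] theta 966.6 deg (mod 360 246.6) w 15.00 rpm, max/min since last 15.0 15.0
plan vc,rpm [(np.float64(2.88), np.float64(15.0)), (np.float64(2.79), np.float64(15.0)), (np.float64(2.7), np.float64(15.0)), (np.float64(2.61), np.float64(15.0)), (np.float64(2.52), np.float64(15.0))]
[[-0.4, 1.7, 0.1], [-0.2, 3.5, 0.1], [0.5, 5.0, -0.1], [1.6, 6.1, -0.4], [3.0, 6.8, -0.7]] yaw -0.0
```

send_rows(linear=[[-0.4, 1.7, 0.1], [-0.2, 3.5, 0.1], [0.5, 5.0, -0.1], [1.6, 6.1, -0.4], [3.0, 6.8, -0.7]], yaw=[0, 0, 0, 0, 0], jaw=[1, 1, 1, 1, 1])

```text
time_s: 17.05
ee_pos: [0.5047, -0.1532, 0.1968]
ee_rot: [[0.989, 0.145, 0.027], [0.145, -0.989, 0.013], [0.029, -0.009, -1.0]]
contact_force: [-4.0, 11.8, 17.0]
grip_width: 0.0276
```

```bash
python3 ctl.py run 15 1.2 5
```

```text
t 17.05 phi-cmd 0.001 rad r 49.1 ax 0.4 mm F [-4. 12. 17.]
par [0.74  0.109 0.087] theta 1022.8 deg (mod 360 302.8) w 15.00 rpm, max/min since last 15.0 15.0
plan vc,rpm [(np.float64(2.45), np.float64(15.0)), (np.float64(2.38), np.float64(15.0)), (np.float64(2.33), np.float64(15.0)), (np.float64(2.29), np.float64(15.0)), (np.float64(2.28), np.float64(15.0))]
[[1.4, 0.3, -0.3], [2.9, 0.1, -0.6], [4.2, -0.5, -0.9], [5.2, -1.5, -1.1], [5.9, -2.7, -1.3]] yaw 0.0
```

send_rows(linear=[[1.4, 0.3, -0.3], [2.9, 0.1, -0.6], [4.2, -0.5, -0.9], [5.2, -1.5, -1.1], [5.9, -2.7, -1.3]], yaw=[0, 0, 0, 0, 0], jaw=[1, 1, 1, 1, 1])

```text
time_s: 17.68
ee_pos: [0.5591, -0.1185, 0.2121]
ee_rot: [[0.989, 0.144, 0.028], [0.144, -0.989, 0.012], [0.03, -0.008, -1.0]]
contact_force: [2.1, -3.2, 2.7]
grip_width: 0.028
```

```bash
python3 ctl.py run 15 1.2 5
```

```text
t 17.68 phi-cmd -0.003 rad r 50.3 ax 0.7 mm F [ 2. -3.  3.]
par [0.74  0.109 0.087] theta 1079.0 deg (mod 360 359.0) w 15.00 rpm, max/min since last 15.0 15.0
plan vc,rpm [(np.float64(2.28), np.float64(15.0)), (np.float64(2.29), np.float64(15.0)), (np.float64(2.33), np.float64(15.0)), (np.float64(2.38), np.float64(15.0)), (np.float64(2.44), np.float64(15.0))]
[[0.4, -1.4, -0.0], [0.3, -2.8, 0.0], [-0.1, -4.2, 0.1], [-0.9, -5.4, 0.3], [-2.0, -6.4, 0.6]] yaw -0.0
```

send_rows(linear=[[0.4, -1.4, 0.0], [0.3, -2.8, 0.0], [-0.1, -4.2, 0.1], [-0.9, -5.4, 0.3], [-2.0, -6.4, 0.6]], yaw=[0, 0, 0, 0, 0], jaw=[1, 1, 1, 1, 1])

```text
time_s: 18.3
ee_pos: [0.5306, -0.057, 0.2069]
ee_rot: [[0.989, 0.145, 0.03], [0.145, -0.989, 0.013], [0.032, -0.009, -0.999]]
contact_force: [-3.9, -2.7, 18.3]
grip_width: 0.028
```

```bash
python3 ctl.py run 15 1.2 5
```

```text
t 18.30 phi-cmd -0.006 rad r 51.7 ax 0.4 mm F [-4. -3. 18.]
par [0.74  0.109 0.087] theta 1135.3 deg (mod 360 55.3) w 15.00 rpm, max/min since last 15.0 15.0
plan vc,rpm [(np.float64(2.52), np.float64(15.0)), (np.float64(2.6), np.float64(15.0)), (np.float64(2.69), np.float64(15.0)), (np.float64(2.78), np.float64(15.0)), (np.float64(2.87), np.float64(15.0))]
[[-1.5, -0.4, 0.4], [-3.1, -0.5, 0.7], [-4.7, -0.0, 1.1], [-6.0, 1.0, 1.4], [-7.0, 2.5, 1.6]] yaw -0.0
```

send_rows(linear=[[-1.5, -0.4, 0.4], [-3.1, -0.5, 0.7], [-4.7, 0.0, 1.1], [-6.0, 1.0, 1.4], [-7.0, 2.5, 1.6]], yaw=[0, 0, 0, 0, 0], jaw=[1, 1, 1, 1, 1])

```text
time_s: 18.92
ee_pos: [0.4653, -0.0917, 0.1892]
ee_rot: [[0.989, 0.145, 0.032], [0.145, -0.989, 0.013], [0.034, -0.008, -0.999]]
contact_force: [7.8, -0.2, 14.4]
grip_width: 0.0276
```

```bash
python3 ctl.py run 15 1.5 5 p
```

```text
t 18.93 phi-cmd 0.001 rad r 50.0 ax 0.5 mm F [ 8. -0. 14.]
blobs [(1590, -61.7, 0.084), (1036, 109.0, 0.086)]
par [0.74  0.109 0.087] theta 1195.6 deg (mod 360 115.6) w 11.30 rpm, max/min since last 15.0 11.3
plan vc,rpm [(np.float64(3.16), np.float64(12.7)), (np.float64(3.42), np.float64(14.5)), (np.float64(3.23), np.float64(15.0)), (np.float64(3.15), np.float64(15.0)), (np.float64(3.19), np.float64(15.0))]
[[-0.3, 1.7, 0.1], [0.1, 3.8, 0.0], [1.2, 5.4, -0.2], [2.9, 6.4, -0.6], [4.8, 6.7, -1.0]] yaw -0.1
```

send_rows(linear=[[-0.3, 1.7, 0.1], [0.1, 3.8, 0.0], [1.2, 5.4, -0.2], [2.9, 6.4, -0.6], [4.8, 6.7, -1.0]], yaw=[0, 0, 0, 0, 0], jaw=[1, 1, 1, 1, 1])

```text
time_s: 19.6
ee_pos: [0.5215, -0.1535, 0.2009]
ee_rot: [[0.989, 0.143, 0.032], [0.142, -0.99, 0.013], [0.033, -0.009, -0.999]]
contact_force: [-11.4, 13.4, 22.2]
grip_width: 0.0278
```

```bash
python3 ctl.py run 14 1.5 5
```

```text
t 19.60 phi-cmd 0.004 rad r 49.5 ax 0.2 mm F [-11.  13.  22.]
par [0.74  0.109 0.087] theta 1248.3 deg (mod 360 168.3) w 15.00 rpm, max/min since last 15.0 10.9
plan vc,rpm [(np.float64(2.85), np.float64(14.0)), (np.float64(3.09), np.float64(14.0)), (np.float64(3.08), np.float64(14.0)), (np.float64(3.05), np.float64(14.0)), (np.float64(3.0), np.float64(14.0))]
[[1.7, -0.3, -0.3], [3.2, -1.4, -0.7], [4.3, -3.0, -0.9], [4.7, -4.9, -1.0], [4.3, -6.7, -0.9]] yaw -0.1
```

send_rows(linear=[[1.7, -0.3, -0.3], [3.2, -1.4, -0.7], [4.3, -3.0, -0.9], [4.7, -4.9, -1.0], [4.3, -6.7, -0.9]], yaw=[0, 0, 0, 0, 0], jaw=[1, 1, 1, 1, 1])

```text
time_s: 20.23
ee_pos: [0.5556, -0.0805, 0.2126]
ee_rot: [[0.989, 0.143, 0.035], [0.142, -0.99, 0.013], [0.037, -0.008, -0.999]]
contact_force: [4.9, -0.3, 5.4]
grip_width: 0.0277
```

```bash
python3 ctl.py run 10 1.0 5 p; python3 -c "
from ctl import *
T,A=np.array(L['obs']).T;p=fit();ts,th,w=sim(L['cmd'],p,T[-1]+H);print(np.degrees(np.interp(T,ts,th)-A).round(1),T.round(2),np.degrees(A[-1]-A[-2])/(T[-1]-T[-2])/6)
i=(ts>12.06)&(ts<18.95);print(w[i].min()*9.549,w[i].max()*9.549)"
```

```text
t 20.23 phi-cmd 0.001 rad r 51.3 ax 0.7 mm F [ 5. -0.  5.]
blobs [(6295, -161.7, 0.082), (4165, 127.8, 0.094)]
obs-pred deg -112.8
par [0.74  0.109 0.087] theta 1304.8 deg (mod 360 224.8) w 10.25 rpm, max/min since last 14.8 10.3
plan vc,rpm [(np.float64(2.53), np.float64(10.0)), (np.float64(2.44), np.float64(10.0)), (np.float64(2.39), np.float64(10.0)), (np.float64(2.33), np.float64(10.0)), (np.float64(2.28), np.float64(10.0))]
[[-0.7, -1.0, 0.2], [-1.8, -2.1, 0.5], [-3.1, -2.7, 0.8], [-4.5, -2.9, 1.1], [-5.9, -2.7, 1.4]] yaw -0.0
[-0.8  1.7 -6.7  0.2  4.8 -0.7 -0.4] [ 3.48  4.15  4.82  5.5   6.9   8.2  12.  ] 15.491228070175437Traceback (most recent call last):
  File "<string>", line 4, in <module>
    i=(ts>12.06)&(ts<18.95);print(w[i].min()*9.549,w[i].max()*9.549)
                                  ~~~~~~~~^^
    return umr_minimum(a, axis, None, out, keepdims, initial, where)
ValueError: zero-size array to reduction operation minimum which has no identity
```

```bash
python3 - <<'E'
from ctl import *
L['cmd']=L['cmd'][:-5];json.dump(L,open(F,'w'))
print(bot.state()['time_s'],phi_now());print(bottle('wrist','pics/v2.png'))
E
```

```text
20.275 (np.float64(0.41332893459358555), np.float64(0.051262614264797744), np.float64(0.0005916477241858563))
[(5792, -167.4, 0.091), (4298, 126.4, 0.095), (3854, -45.2, 0.097), (1194, 36.3, 0.103), (932, -1.0, 0.101), (850, 74.5, 0.092), (827, -79.3, 0.082), (358, 0.4, 0.112), (128, -120.9, 0.061)]
```

View pics/v2.png

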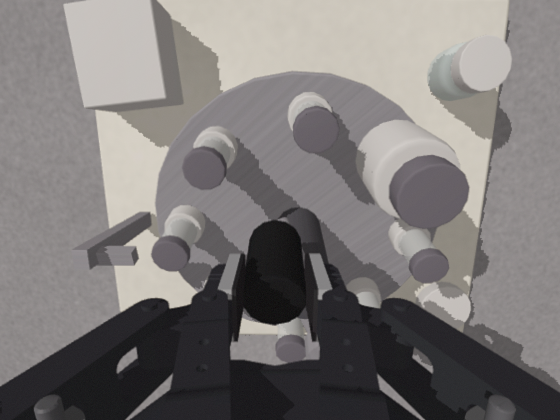

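Wrist view: the bottle cap is at (428,190), which gives −45.2° and matches the model's −45.2°. The two larger blobs were gripper fingers. So the speed model held through the window from 12.1 to 18.9 s. Now slow down.

```bash
python3 - <<'E'
s=open('ctl.py').read()
s=s.replace("o=[b for b in bottle() if .08<b[2]<.12][:2]; ts,th,w=sim(L['cmd'],p,t)","ts,th,w=sim(L['cmd'],p,t); pr=np.degrees(th[-1])+90; o=sorted([b for b in bottle() if .08<b[2]<.12 and b[0]>2400],key=lambda b:abs((b[1]-pr+180)%360-180))[:2]")
s=s.replace("    R,yaw=rows","    print('end theta-1440: %.1f deg'%(np.degrees(y[0])-1440), 'coast %.1f'%(np.degrees(sim(cmd+[[tc+1,cmd[-1][1]]],p,tc+1,y,tc)[1][-1])-1440))\n    R,yaw=rows")
open('ctl.py','w').write(s)
import json;L=json.load(open('log.json'));L['obs'].append([20.275,22.773]);L['tau']=.005;json.dump(L,open('log.json','w'))
E
python3 ctl.py run 10 1.2 5
```

```text
t 20.32 phi-cmd 0.048 rad r 51.1 ax 0.7 mm F [5. 7. 9.]
par [0.74  0.109 0.087] theta 1307.3 deg (mod 360 227.3) w 6.65 rpm, max/min since last 14.4 6.7
plan vc,rpm [(np.float64(2.59), np.float64(7.8)), (np.float64(2.71), np.float64(9.2)), (np.float64(2.6), np.float64(10.0)), (np.float64(2.34), np.float64(10.0)), (np.float64(2.28), np.float64(10.0))]
end theta-1440: -98.6 deg coast -93.3
[[-0.8, -1.1, 0.2], [-2.0, -2.2, 0.5], [-3.5, -2.9, 0.8], [-4.9, -3.0, 1.2], [-6.2, -2.7, 1.5]] yaw 0.0
```

send_rows(linear=[[-0.8, -1.1, 0.2], [-2.0, -2.2, 0.5], [-3.5, -2.9, 0.8], [-4.9, -3.0, 1.2], [-6.2, -2.7, 1.5]], yaw=[0, 0, 0, 0, 0], jaw=[1, 1, 1, 1, 1])

```text
time_s: 20.95
ee_pos: [0.489, -0.0599, 0.1962]
ee_rot: [[0.989, 0.146, 0.034], [0.145, -0.989, 0.015], [0.036, -0.01, -0.999]]
contact_force: [-3.4, 0.4, 22.5]
grip_width: 0.028
```

```bash
python3 ctl.py run 10 1.2 5
```

```text
t 20.95 phi-cmd -0.008 rad r 50.8 ax 0.3 mm F [-3.  0. 22.]
par [0.74  0.109 0.087] theta 1341.1 deg (mod 360 261.1) w 10.00 rpm, max/min since last 10.0 6.3
plan vc,rpm [(np.float64(2.22), np.float64(10.0)), (np.float64(2.16), np.float64(10.0)), (np.float64(2.1), np.float64(10.0)), (np.float64(2.04), np.float64(10.0)), (np.float64(1.99), np.float64(10.0))]
end theta-1440: -61.2 deg coast -55.0
[[-1.2, 0.7, 0.3], [-2.2, 1.7, 0.5], [-2.8, 2.8, 0.6], [-3.2, 4.0, 0.7], [-3.2, 5.3, 0.7]] yaw 0.0
```

send_rows(linear=[[-1.2, 0.7, 0.3], [-2.2, 1.7, 0.5], [-2.8, 2.8, 0.6], [-3.2, 4.0, 0.7], [-3.2, 5.3, 0.7]], yaw=[0, 0, 0, 0, 0], jaw=[1, 1, 1, 1, 1])

```text
time_s: 21.58
ee_pos: [0.466, -0.1171, 0.1884]
ee_rot: [[0.989, 0.146, 0.037], [0.145, -0.989, 0.016], [0.039, -0.01, -0.999]]
contact_force: [6.4, 4.4, 15.4]
grip_width: 0.0278
```

```bash
python3 ctl.py run 9 1.2 5 p
```

```text
t 21.57 phi-cmd 0.018 rad r 49.2 ax 0.4 mm F [ 6.  4. 15.]
blobs []
par [0.74  0.109 0.087] theta 1381.1 deg (mod 360 301.1) w 7.40 rpm, max/min since last 10.0 7.4
plan vc,rpm [(np.float64(2.12), np.float64(8.6)), (np.float64(1.88), np.float64(9.0)), (np.float64(1.73), np.float64(9.0)), (np.float64(1.7), np.float64(9.0)), (np.float64(1.67), np.float64(9.0))]
end theta-1440: -25.9 deg coast -20.1
[[0.2, 1.0, 0.0], [0.7, 2.1, -0.1], [1.4, 2.9, -0.3], [2.2, 3.5, -0.5], [3.1, 4.0, -0.7]] yaw -0.0
```

send_rows(linear=[[0.2, 1.0, 0.0], [0.7, 2.1, -0.1], [1.4, 2.9, -0.3], [2.2, 3.5, -0.5], [3.1, 4.0, -0.7]], yaw=[0, 0, 0, 0, 0], jaw=[1, 1, 1, 1, 1])

```text
time_s: 22.25
ee_pos: [0.5026, -0.1527, 0.1964]
ee_rot: [[0.989, 0.145, 0.037], [0.145, -0.989, 0.017], [0.039, -0.011, -0.999]]
contact_force: [-0.6, 12.9, 10.3]
grip_width: 0.028
```

```bash
python3 ctl.py run 0 0.97 5
```

```text
t 22.25 phi-cmd -0.010 rad r 49.0 ax 0.5 mm F [-1. 13. 10.]
par [0.74  0.109 0.087] theta 1413.8 deg (mod 360 333.8) w 9.00 rpm, max/min since last 9.0 7.1
plan vc,rpm [(np.float64(1.23), np.float64(7.8)), (np.float64(1.09), np.float64(6.7)), (np.float64(0.95), np.float64(5.5)), (np.float64(0.81), np.float64(4.4)), (np.float64(0.68), np.float64(3.2))]
end theta-1440: -3.2 deg coast -2.2
[[0.8, 0.3, -0.1], [1.4, 0.4, -0.2], [2.0, 0.4, -0.4], [2.5, 0.3, -0.5], [2.9, 0.2, -0.6]] yaw -0.0
```

send_rows(linear=[[0.8, 0.3, -0.1], [1.4, 0.4, -0.2], [2.0, 0.4, -0.4], [2.5, 0.3, -0.5], [2.9, 0.2, -0.6]], yaw=[0, 0, 0, 0, 0], jaw=[1, 1, 1, 1, 1])

```text
time_s: 22.88
ee_pos: [0.5305, -0.1504, 0.2036]
ee_rot: [[0.989, 0.145, 0.036], [0.144, -0.989, 0.017], [0.038, -0.012, -0.999]]
contact_force: [-3.7, 1.2, 9.5]
grip_width: 0.0277
```

```bash
python3 ctl.py free 0 1 5 0.3 0 0 0 0
```

```text
t 22.88 phi-cmd -0.008 rad r 49.2 ax 0.5 mm F [-4.  1. 10.]
par [0.74  0.109 0.087] theta 1436.7 deg (mod 360 356.7) w 3.25 rpm, max/min since last 9.0 3.2
plan vc,rpm [(0.3, np.float64(1.2)), (0.0, np.float64(0.0)), (0.0, np.float64(0.0)), (0.0, np.float64(0.0)), (0.0, np.float64(0.0))]
end theta-1440: -1.5 deg coast -1.5
[[0.2, 0.0, 0.0], [0.2, 0.0, 0.0], [0.2, 0.0, 0.0], [0.2, 0.0, 0.0], [0.2, 0.0, 0.0]] yaw -0.0
```

send_rows(linear=[[0.2, 0.0, 0.0], [0.2, 0.0, 0.0], [0.2, 0.0, 0.0], [0.2, 0.0, 0.0], [0.2, 0.0, 0.0]], yaw=[0, 0, 0, 0, 0], jaw=[1, 1, 1, 1, 1])

```text
time_s: 23.5
ee_pos: [0.5318, -0.15, 0.2038]
ee_rot: [[0.989, 0.145, 0.035], [0.144, -0.989, 0.018], [0.037, -0.012, -0.999]]
contact_force: [-3.8, 2.3, 13.0]
grip_width: 0.0276
```

```bash
python3 - <<'E'
from ctl import *
print(bot.state()['time_s'],np.degrees(phi_now()[0]),bot.state()['contact_force'])
for n in('wrist','scene','side'): print(bottle(n,f'pics/e_{n}.png'))
for n in('scene','side'): print(n,proj(camera_model(n),[Q+N*.095+.1*EY]))
w=cv2.imread('pics/e_wrist.png');s=cv2.imread('pics/e_scene.png')[190:370,150:350]
cv2.imwrite('pics/e.png',np.hstack([cv2.resize(w,(400,300)),cv2.resize(s,(333,300),interpolation=2)]))
E
```

```text
23.5 -74.37926549190736 [-3.81448166  2.28619308 12.96602291]
[(5177, 172.0, 0.091), (3058, 86.5, 0.096), (1476, 34.7, 0.093), (976, -119.9, 0.109), (891, -82.4, 0.092), (837, -44.7, 0.098), (757, -4.6, 0.104), (559, -3.7, 0.094), (375, -39.8, 0.105), (165, -118.4, 0.138), (111, -133.2, 0.104)]
[(228, 87.1, 0.098), (176, -45.9, 0.111), (171, -5.6, 0.108), (156, -85.6, 0.106), (112, -127.5, 0.095), (109, 35.1, 0.1)]
[]
scene [[248.32866403 216.92132292]]
side [[251.19445027 232.09938477]]
```

View pics/e.png

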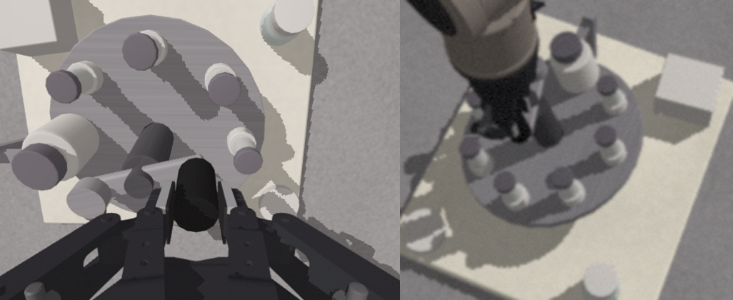

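```bash
python3 - <<'E'
from ctl import *
def tubes(name,blobs):
    # re-cast small blobs: from plane .095 back to pixel and onto .070
    m=camera_model(name);o=[]
    for ar,a,r in blobs:
        P=Q+N*.095+r*(np.cos(np.radians(a))*EX+np.sin(np.radians(a))*EY)
        d=plane(m,proj(m,[P]),N,Q+N*.07)[0]-Q; r=np.hypot(d@EX,d@EY)
        if .092<r<.108: o.append((round(np.degrees(np.arctan2(d@EY,d@EX)),1),round(r,3)))
    print(name,o)
tubes('wrist',[(1476,34.7,.093),(976,-119.9,.109),(891,-82.4,.092),(837,-44.7,.098),(757,-4.6,.104),(559,-3.7,.094),(375,-39.8,.105)])
tubes('scene',[(176,-45.9,.111),(171,-5.6,.108),(156,-85.6,.106),(112,-127.5,.095),(109,35.1,.1)])
x=(np.radians(1438),0.); t=bot.state()['time_s']; c=L['cmd'][-1][1]; p=fit()
for v in([.9],[1.1],[1.3],[.8,.8],[.9,.9],[1.,1.]):
    cmd=[[0,c],[t,c]]
    for k in v+[0]*6: cmd.append([cmd[-1][0]+.125,cmd[-1][1]+k*.125])
    print(v,(np.degrees(sim(cmd,p,t+.9,x,t)[1][-1])-1438).round(2))
E
```

```text
wrist [(np.float64(43.5), np.float64(0.098)), (np.float64(-91.3), np.float64(0.097)), (np.float64(-48.5), np.float64(0.096)), (np.float64(-1.4), np.float64(0.102)), (np.float64(-42.5), np.float64(0.103))]
scene [(np.float64(-47.2), np.float64(0.096)), (np.float64(0.3), np.float64(0.096)), (np.float64(-93.3), np.float64(0.097)), (np.float64(-138.0), np.float64(0.099)), (np.float64(45.1), np.float64(0.099))]
[0.9] 0.39
[1.1] 0.74
[1.3] 1.15
[0.8, 0.8] 0.84
[0.9, 0.9] 1.35
[1.0, 1.0] 1.9
```

Tube caps put the carousel at about −1.5° and the bottle cap at about −3°. One small nudge of about +2°.

```bash
python3 ctl.py free 0 1 5 1.0 1.0 0 0 0
```

```text
t 23.65 phi-cmd -0.019 rad r 49.3 ax 0.5 mm F [-4.  2. 13.]
par [0.74  0.109 0.087] theta 1438.5 deg (mod 360 358.5) w 0.00 rpm, max/min since last 1.3 0.0
plan vc,rpm [(1.0, np.float64(1.1)), (1.0, np.float64(1.8)), (0.0, np.float64(0.0)), (0.0, np.float64(0.0)), (0.0, np.float64(0.0))]
end theta-1440: 0.4 deg coast 0.4
[[0.7, -0.2, -0.1], [1.2, -0.5, -0.2], [1.2, -0.5, -0.2], [1.2, -0.5, -0.2], [1.2, -0.5, -0.2]] yaw -0.0
```

send_rows(linear=[[0.7, -0.2, -0.1], [1.2, -0.5, -0.2], [1.2, -0.5, -0.2], [1.2, -0.5, -0.2], [1.2, -0.5, -0.2]], yaw=[0, 0, 0, 0, 0], jaw=[1, 1, 1, 1, 1])

```text
time_s: 24.28
ee_pos: [0.5423, -0.1437, 0.2067]
ee_rot: [[0.989, 0.144, 0.035], [0.144, -0.989, 0.017], [0.037, -0.012, -0.999]]
contact_force: [-3.0, -0.6, 13.6]
grip_width: 0.0277
```

```bash
python3 - <<'E'
from ctl import *
print(bot.state()['time_s'],np.degrees(phi_now()[0]),bot.state()['contact_force'])
for n in('wrist','scene'): print([b for b in bottle(n) if abs(b[1]-88)<12])
E
```

```text
24.275 -59.764377096686005 [-3.02322271 -0.58301566 13.57221321]
[(2799, 89.1, 0.096)]
[(234, 90.1, 0.097)]
```

send_rows(linear=[[0, 0, 0], [0, 0, 0], [0, 0, 0], [0, 0, 0], [0, 0, 0]], yaw=[0, 0, 0, 0, 0], jaw=[0.6, 0.4, 0.2, 0.0, 0.0])

```text
time_s: 25.0
ee_pos: [0.5422, -0.1437, 0.2066]
ee_rot: [[0.989, 0.144, 0.035], [0.144, -0.989, 0.017], [0.037, -0.012, -0.999]]
contact_force: [0.3, -0.1, 0.8]
grip_width: 0.0853
```

send_rows(linear=[[-0.1, 0, -1.5], [-0.2, 0, -4], [-0.3, 0, -7], [-0.4, 0, -10], [-0.5, 0, -13]], yaw=[0, 0, 0, 0, 0], jaw=[0, 0, 0, 0, 0])

```text
time_s: 25.62
ee_pos: [0.5325, -0.1467, 0.3385]
ee_rot: [[0.989, 0.144, 0.036], [0.144, -0.989, 0.017], [0.038, -0.012, -0.999]]
contact_force: [0.4, 0.2, 0.5]
grip_width: 0.0855
```

```bash
python3 - <<'E'
from ctl import *
print(bot.state()['time_s'],bot.state()['ee_pos'],bot.state()['contact_force'])
for n in('wrist','scene'): print([b for b in bottle(n,f'pics/f_{n}.png') if abs(b[1]-88)<12])
w=cv2.imread('pics/f_wrist.png');s=cv2.imread('pics/f_scene.png')[190:400,140:360]
cv2.imwrite('pics/f.png',np.hstack([cv2.resize(w,(400,300)),cv2.resize(s,(314,300),interpolation=2)]))
E
```

```text
25.625 [ 0.5325178  -0.14670663  0.33854155] [0.41888406 0.18133632 0.5015014 ]
[(1144, 89.8, 0.098)]
[(232, 89.9, 0.098)]
```

View pics/f.png

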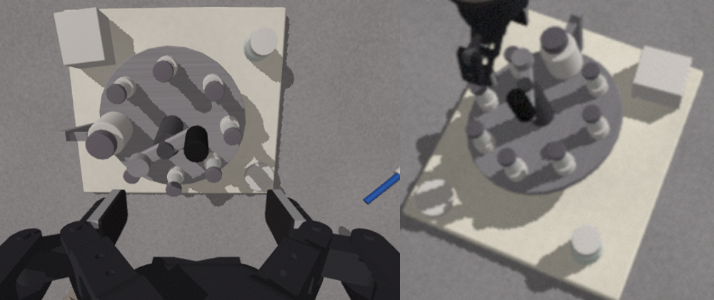

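The bottle, with its cap at (100,145) in the wrist view, stands at the finger. Angle reads 89.8° and 89.9° against a target of 90°. The gripper is open and clear, and the box, jar and dish look undisturbed.

```bash
python3 -c "
from bench import bot
print(bot.job_done())"
```

```text
the job is handed in; nothing more can be done
None
```

I wound the carousel up, held it near 15 turns per minute, stopped it with the large bottle at the index finger, let go of the crank and handed the job in. The job took about 26 s of the 64 s allowed.

- **Speed:** By the fitted model, the carousel ran at 15 to 15.2 turns per minute from about 12.5 to 18.9 s, more than six seconds. The speed was not measured directly. The pictures at 12.0 and 20.3 s show the bottle within about 1° of the model's prediction. The modelled speed never exceeded about 16.5 turns per minute, and the dips to about 11–12 came at camera pauses, outside that stretch.
- **Stop:** The carousel first came to rest about 2° short, so I nudged it forward once. With the gripper open and clear, the bottle reads 89.8° in the wrist camera and 89.9° in the scene camera, against a target of 90°. The cameras had differed by 1 to 3° in earlier pictures, so the true error could be that large.
- **Contact and surroundings:** Force at the wrist was near zero after release. The highest reading was about 33 N, when the gripper closed; readings came only at the end of each move. The box, jar and dish look undisturbed in the pictures, but I did not measure their positions.
- **Failed checks:** The bottle was hidden in two pictures, at 18.9 and 21.6 s. At 20.2 s the detector picked a gripper finger instead; I caught that by looking at the picture and left the reading out. The fitted inertia factor sat at its lower limit of 0.74.

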